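Level the bench centrifuge with a wedge and shut its lid

ROBOT

A 6-joint arm with a two-finger parallel gripper is mounted at the origin on the work surface. World frame = base frame: x ahead of the robot, y to its left, z up, the work surface at z = 0. Lengths are in mm, angles in rad, forces in N, time in s.
With the tool pointing down it reaches from about 275 to 1000 mm from the base axis. Payload 8.4 kg.
Tool frame: the origin (TCP) lies between the finger pads; the fingertips stand r.nose_length ahead of it and the grasp point (between the pads) lies 8 mm behind it (r.nose_length is the distance from the TCP to the fingertips, in mm); y points along the fingers, x is the direction in which the jaws open and shut, and the axes are right-handed (so a half turn about y gives the same grasp; the last joint's range is limited). The gripper opens to 85 mm and grips with 20 to 120 N. Pads are 22 mm wide; open, the fingers measure 114 mm over their backs; the gripper's body (76 mm by 85 mm) begins 54 mm behind the grasp point. The pads swing forward as they close: fully open they stand 13 mm farther back than shut.
Start: joints at [1.231, 0.353, 1.633, -0, 1.155, -0.002], TCP at [207.131, 589.682, 242.281] pointing down, gripper open.
Joint ranges: [-2.63, 2.63], [-0.92, 2.1], [0.06, 2.66], [-1.3, 4.44], [0, 2.69], [-3.02, 3.02]. Speed limits (rad/s): [2.22, 2.22, 2.79, 3.14, 3.14, 3.14].

INTERFACE

Orientations are given as [roll, pitch, yaw] about the fixed x, y, z axes, in that order (R = Rz(yaw) Ry(pitch) Rx(roll)).
In Python, from rig import r, cams, order gives the robot as it stands. The module is installed in compiled form; this text tells all that it offers.
- The arm moves only by the shell command python3 -m crank 'ROWS' [FORCE]. ROWS is JSON, a list of rows, each a list of 7 numbers: the turn, a rotation vector about the tool's x, y, z in degrees, then the shift along the tool's x, y, z in cm, then the opening, from -1 (shut) to 1 (fully open). A call has exactly 10 rows; each row shifts and turns the pose as measured when the row begins, along the tool's axes as they then stand; what a row does not reach is not made up. A row lasts 1/12 s, in which the tool goes at most 41.7 mm and 7.16 degrees, less where a joint would pass 70% of its speed; a pose out of reach is approached as far as the arm can. A call with a gripper value outside its range is refused whole. The fingers move at their own pace and stop on an object; FORCE is the grip in N (left out, the last holds). Time passes only in rows, so rows that do not move let the fingers close, or fill a call up. It gives the time, the measured TCP pose, the force and the opening at its end, in the units of the state.
- r.sense(): the state, without advancing time (a new reading comes with each control period).
- cams.grab_frame(name): name is "side" or "top" or "wrist"; returns the picture (480x640x3 uint8, blue, green, red); there is no depth.
- cams.camera_info(name): a dict with "intrinsics" (3x3 intrinsics, pixels), "view" (4x4, takes a point from world to camera coordinates); the wrist camera has in their place "hand_eye" (4x4, takes a point from camera to tool coordinates, whose origin is the TCP and whose axes are the tool frame's). Camera axes: x right, y up, looking along -z (the intrinsics and any distortion apply to the point x, -y, -z); pixel columns grow to the right and rows downward; lengths in mm; the calibration is good to about 2 mm. A picture is of the moment at which its call begins: read the wrist's pose just before it. camera_info takes no time and is no camera call.
- order.sign_off(): hands the job in, once; it reports no verdict.
The state is a dict: "clock": time; "qpos": joint angles; "qvel": joint speeds; "joint_efforts": joint torques, N m; "eef_pos": TCP position; "tcp_rot": TCP orientation; "contact_force": force on the tool from outside, world axes, zero at the start; "wrist_torque": the same for the moment, N m; "opening": opening from 0.0 (shut) to 1.0 (fully open).
Only numpy, scipy, OpenCV 4.12 (cv2) and the standard library are available. Lean on these libraries where they do the work, as an engineer would, in place of code of your own. Each camera call takes 0.05 s, during which the arm holds its last target.

TASK

The bench centrifuge stands low at its front left corner (as you face its control panel), where the rubber foot is worn. Slide the wooden wedge in under that foot until the bubble of the round level on the deck sits wholly inside its ring, and press the lid down until its catch snaps shut. Leave the centrifuge where it stands and do not disturb the lab ware around it.

Things in the scene. Friction and masses are not known exactly. Their poses are not given: they have to be found in the camera images.
- centrifuge: White bench centrifuge, 3 kg, loose: housing 260 (x) x 210 mm (y), underside 30 and deck 135 mm above the bench. Origin on the bench under its middle; x from front panel (turned to the robot's left) to back, y to its left. Domed feet at front left (-70, +65 mm, the worn one), front right (-70, -65), back (+85, 0). It leans 2 to 4 degrees to the front left, about the line of the two good feet
- level_ring (a point): Centre of the round spirit level (56 mm across, aluminium rim, 10 mm high) on the front strip of the deck at the right, 100 mm ahead of and 60 mm to the right of the housing's middle. The fine dark ring drawn on it is 20 mm across inside; level means the bubble lies inside this ring
- bubble (a point): Centre of the level's pale bubble, 14 mm across. It drifts to the high side, about 3.8 mm per degree of lean, and settles in about half a second; it stands 8 to 16 mm off the ring's centre at the start
- low_foot: The worn rubber foot at the front left: a dome of 14 mm radius; origin at its lowest point, on its axis (touching the bench at the start). It lies 60 mm behind the front face and carries about 8 N; driving the wedge under it from the front takes 10 to 20 N. To be level it must be raised 4 to 9 mm above the bench; each mm of lift turns the machine by about half a degree
- lid (a joint): Lid angle in rad: 0 fully shut, 0.5 to 0.9 open at the start. Stiff hinge along the machine's y at the back: the lid stays where it is left. A sprung catch resists from about 0.08 down (some 8 N of push at the lip) and then holds the lid below 0.02
- lid_lip (a point): Middle of the black lip on the outside of the lid's front edge, 170 mm from the hinge line and 19 mm above the lid's hinge plane; the place to press. Shut, it is about 160 mm above the bench. The lid is grey, 180 x 186 x 16 mm with a clear window
- lid_hinge (a point): Middle of the lid's hinge line, 110 mm behind the housing's middle, 140 mm above the bench; own axes turn with the lid, the lid reaches from here along -x
- wedge_mid (a point): Plain beech wedge 100 long, 42 wide, 22 mm high at its thick end and 2 mm at its thin end, flat underneath, upright sides, about 40 g. The point is midway along its length and width, 6 mm above its underside; x along its length towards the thin end, z up
- wedge: The same wedge; origin midway along its length and width, on its underside
- mortar: Bystander: white ceramic mortar, 120 mm across, 58 mm high, with its pestle sticking out to 100 mm height. Origin under its middle. Leave alone
- steel_bowl: Bystander: stainless steel bowl, 136 mm across, 62 mm high. Origin under its middle. Leave alone
- wash_bottle: Bystander: white plastic bottle, 68 mm across, 170 mm high. Origin under its middle. Leave alone
Not all that is in view belongs to the job. There is more than one size of the wedge; the job needs the middle-sized.

How it is judged (in metres and radians):
At the end, for the whole second after the job is handed in: Bubble within 3 mm of the ring's centre (wholly inside the ring), the wedge bearing the worn foot (contact over 1 N), the lid shut past its catch (angle under 0.03 rad), centrifuge and wedge at rest, nothing held (horizontal distance between bubble and level_ring below 0.003 m and contact force between wedge and low_foot above 1 N and value of joint lid below 0.03 rad and linear speed of each of centrifuge, wedge below 0.01 m/s); the robot touches nothing.
It fails at once if the centrifuge is shoved more than 30 mm from its place (distance of centrifuge from where it was at the start of the episode above 0.03 m).
It fails at once if a piece of lab ware is moved more than 30 mm (distance of any of mortar, steel_bowl, wash_bottle from where it was at the start of the episode above 0.03 m).
It also fails if it takes over 58 s, if anything falls off the work surface, if the arm or the gripper's body presses on something with over 40 N, if the wrist force passes 120 N, or if a joint passes its speed limit or range.

## Working session

There is one attempt and no reset: what is moved stays moved. The work goes in short steps, Python scripts to look and compute and a shell command to move; the robot and the scene stay as the last step left them, time stands still between calls to the robot, and variables do not carry over. Pictures are saved under pics/ and viewed, and the job is handed in when it is done.

```bash
mkdir -p pics; ls
cat > h.py <<'E'
import numpy as np, cv2
from rig import r,cams,order
from scipy.spatial.transform import Rotation as R
def shot(n,fn,crop=None,s=1):
    st=r.sense(); im=cams.grab_frame(n); cv2.imwrite('pics/raw_'+fn,im)
    if crop: 
        x0,y0,x1,y1=crop; im=im[y0:y1,x0:x1]
    im=cv2.resize(im,None,fx=s,fy=s,interpolation=cv2.INTER_CUBIC)
    cv2.imwrite('pics/'+fn,im); return st
def T(st):
    M=np.eye(4);M[:3,:3]=R.from_euler('xyz',st['tcp_rot']).as_matrix();M[:3,3]=st['eef_pos'];return M
def cam(n,st=None):
    i=cams.camera_info(n);K=np.array(i['intrinsics'])
    V=np.array(i['view']) if 'view' in i else np.linalg.inv(T(st)@np.array(i['hand_eye']))
    return K,V,i
def dist(i):
    for k in i:
        if 'dist' in k: return np.array(i[k],float)
    return np.zeros(5)
def ray(n,px,st=None):
    K,V,i=cam(n,st); p=cv2.undistortPoints(np.array([[px]],float),K,dist(i))[0,0]
    C=np.linalg.inv(V); d=C[:3,:3]@np.array([p[0],-p[1],-1]); return C[:3,3],d/np.linalg.norm(d)
def onz(n,px,z,st=None):
    o,d=ray(n,px,st); return o+d*(z-o[2])/d[2]
def proj(n,P,st=None):
    K,V,i=cam(n,st); P=np.atleast_2d(P); c=(V[:3,:3]@P.T).T+V[:3,3]
    c=c*[1,-1,-1]; return cv2.projectPoints(c.reshape(-1,1,3),np.zeros(3),np.zeros(3),K,dist(i))[0][:,0]
def tri(rays):
    A=0;b=0
    for o,d in rays:
        M=np.eye(3)-np.outer(d,d);A=A+M;b=b+M@o
    return np.linalg.solve(A,b)
E
python3 - <<'E'
from h import *
print(r.sense(), r.nose_length)
for n in ['side','top','wrist']: print(n,{k:(np.array(v).round(3).tolist() if not isinstance(v,str) else v) for k,v in cams.camera_info(n).items()})
for n in ['side','top','wrist']: shot(n,n+'0.png')
E
```

```text
pics
{'clock': 0.0, 'qpos': array([ 1.23059548e+00,  3.53672365e-01,  1.63412870e+00, -1.41284474e-05,
        1.15520246e+00, -2.42152363e-03]), 'qvel': array([-0.00108059, -0.00106471,  0.00018641,  0.00075959,  0.00016221,
       -0.00176225]), 'joint_efforts': array([-1.60821306e-03, -6.05247116e+01, -3.42071450e+01, -3.31162200e-04,
        9.32814495e-03, -2.37903073e-06]), 'eef_pos': array([206.98375348, 589.24372131, 241.54887148]), 'tcp_rot': array([-1.57080583e+00,  1.41090150e-03,  1.23302271e+00]), 'contact_force': array([ 0.00466626, -1.03504885, -0.61818569]), 'wrist_torque': array([-0.00858981, -0.03859952,  0.00803463]), 'opening': 1.0032871616385175} 11.0
side {'intrinsics': [[564.66, 0.0, 318.19], [0.0, 564.66, 233.047], [0.0, 0.0, 1.0]], 'view': [[0.939, -0.344, 0.023, -527.759], [0.207, 0.615, 0.76, -234.52], [-0.275, -0.709, 0.649, -1168.171], [0.0, 0.0, 0.0, 1.0]]}
top {'intrinsics': [[532.14, 0.0, 324.369], [0.0, 532.14, 243.607], [0.0, 0.0, 1.0]], 'view': [[0.005, -1.0, 0.01, -2.129], [0.992, 0.006, 0.127, -560.331], [-0.127, 0.009, 0.992, -1278.14], [0.0, 0.0, 0.0, 1.0]]}
wrist {'intrinsics': [[422.985, 0.0, 322.064], [0.0, 422.985, 238.454], [0.0, 0.0, 1.0]], 'hand_eye': [[1.0, 0.001, -0.0, 0.307], [-0.0, 0.265, -0.964, -131.003], [-0.001, 0.964, 0.265, 67.245], [0.0, 0.0, 0.0, 1.0]]}
```

View pics/side0.png

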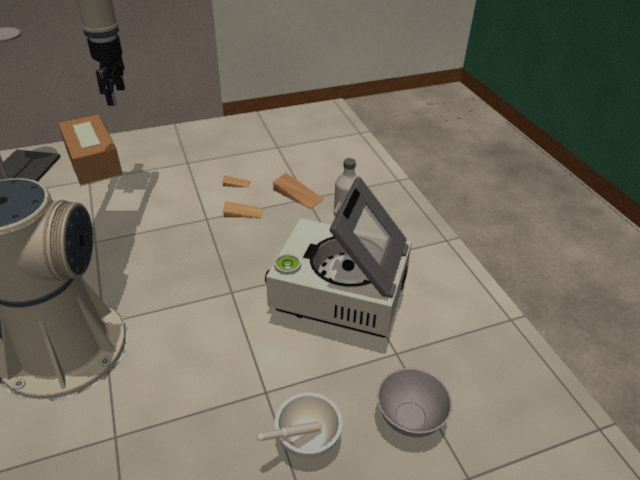

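View pics/top0.png

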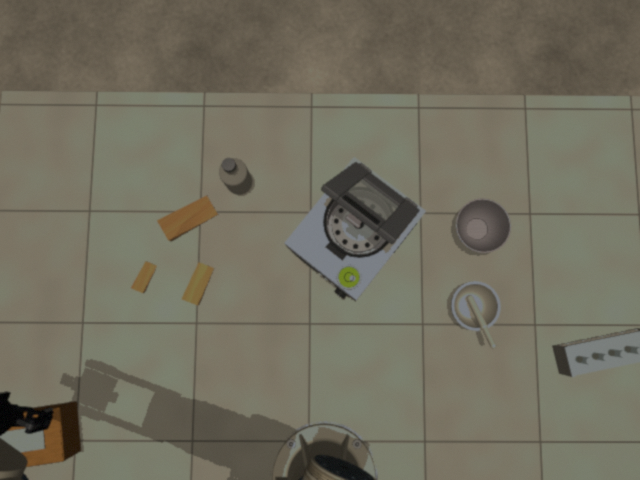

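View pics/wrist0.png

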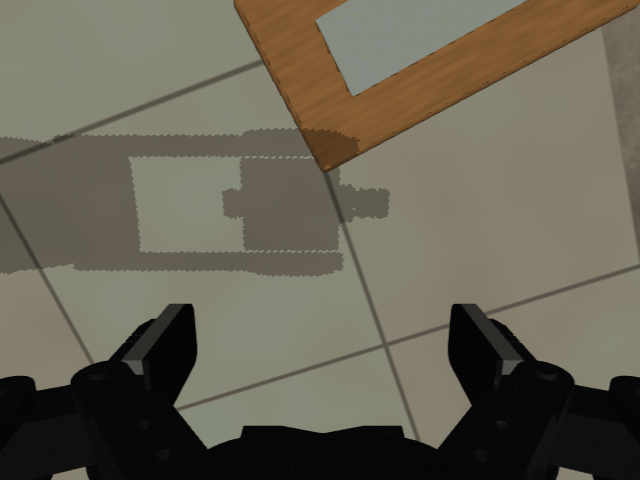

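Run:
```python
from h import *
im=cv2.imread('pics/raw_top0.png')
a=cv2.resize(im[180:320,110:250],None,fx=4.2,fy=4.2,interpolation=cv2.INTER_CUBIC)
cv2.imwrite('pics/w_top.png',a)
b=cv2.resize(im[150:310,275:435],None,fx=3.75,fy=3.75,interpolation=cv2.INTER_CUBIC)
cv2.imwrite('pics/c_top.png',b)
s=cv2.imread('pics/raw_side0.png')
cv2.imwrite('pics/c_side.png',cv2.resize(s[170:350,255:425],None,fx=3.3,fy=3.3,interpolation=cv2.INTER_CUBIC))
cv2.imwrite('pics/w_side.png',cv2.resize(s[160:235,210:335],None,fx=6,fy=6,interpolation=cv2.INTER_CUBIC))
```

```text
(no output)
```

View pics/w_top.png

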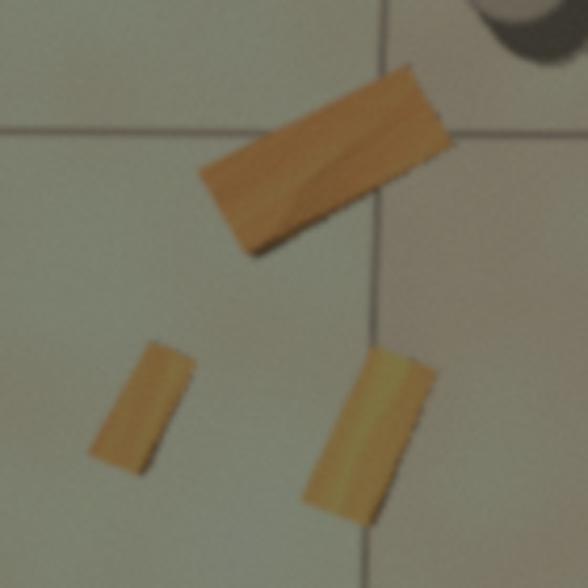

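View pics/c_top.png

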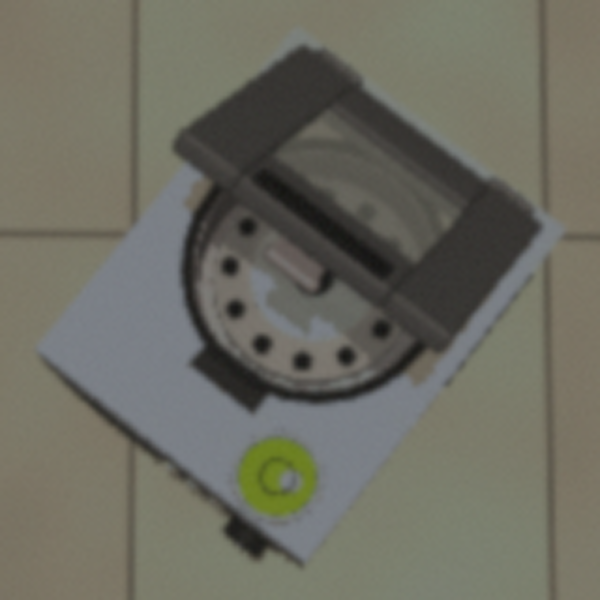

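View pics/c_side.png

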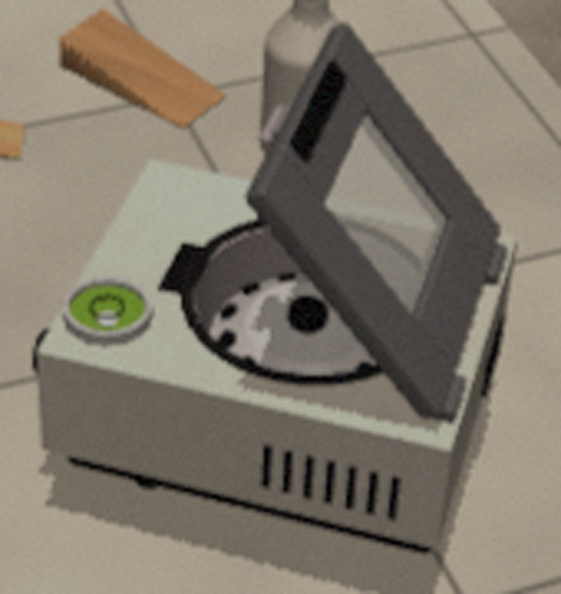

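View pics/w_side.png

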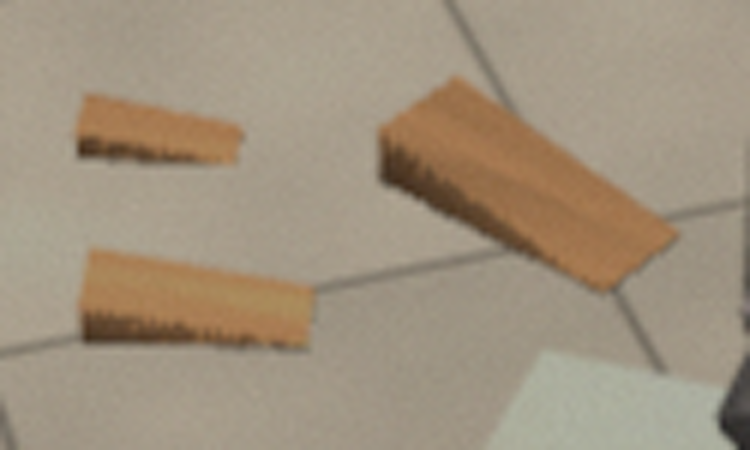

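```bash
cat > fit0.py <<'E'
from h import *
from scipy.optimize import least_squares
# wedge
t=lambda u,v:(u/4.2+110-.0,v/4.2+180); s=lambda u,v:(u/6+210,v/6+160)
obs=[('top',t(375,347),(50,21,2)),('top',t(436,373),(50,-21,2)),('top',t(302,500),(-50,21,22)),('top',t(370,525),(-50,-21,22)),
('side',s(90,250),(-50,21,22)),('side',s(83,310),(-50,-21,22)),('side',s(83,343),(-50,-21,0)),('side',s(308,347),(50,-21,0)),('side',s(315,288),(50,21,2))]
def f(p):
    e=[]
    c,sn=np.cos(p[2]),np.sin(p[2])
    for n,px,P in obs:
        W=[p[0]+c*P[0]-sn*P[1],p[1]+sn*P[0]+c*P[1],P[2]]
        e+=list(proj(n,W)[0]-px)
    return np.array(e)
g=onz('top',(198,284),5)
q=least_squares(f,[g[0],g[1],-.4]);print('wedge',q.x,np.degrees(q.x[2]));print(f(q.x).reshape(-1,2).round(1).tolist())
# centrifuge
t=lambda u,v:(u/3.75+275,v/3.75+150); s=lambda u,v:(u/3.3+255,v/3.3+170)
A=np.array([-70,-65,0.]);B=np.array([85,0,0.]);ax=(B-A)/np.linalg.norm(B-A)
def mach(p,P):
    # tilt about ax through A by p[3] (front-left goes down for +)
    P=np.atleast_2d(P)
    Q=R.from_rotvec(-ax*p[3]).apply(P-A)+A
    return R.from_euler('z',p[2]).apply(Q)+[p[0],p[1],0]
def lidp(th,u,y,w): # u along lid from hinge, w normal
    return (110-u*np.cos(th)+w*np.sin(th), y, 140+u*np.sin(th)+w*np.cos(th))
if __name__=='__main__':
  def o2(th):
    return [('top',t(38,350),(-130,105,135)),('top',t(303,567),(-130,-105,135)),('top',t(567,230),(130,-105,135)),('top',t(298,28),(130,105,135)),
    ('top',t(277,477),(-100,-60,145)),('side',s(108,307),(-100,-60,145)),
    ('side',s(150,162),(-130,105,135)),('side',s(42,352),(-130,-105,135)),('side',s(450,448),(130,-105,135)),
    ('side',s(318,112),lidp(th,170,0,19)),('top',t(325,225),lidp(th,170,0,19))]
  def f2(p):
    e=[]
    for n,px,P in o2(p[4]):
        e+=list(proj(n,mach(p,P))[0]-px)
    return np.array(e)
  g=onz('top',(357,230),100)
  q=least_squares(f2,[g[0],g[1],-.8,.05,.7],loss='soft_l1');p=q.x
  print('cent',p,np.degrees(p[2:]));print(f2(p).reshape(-1,2).round(1).tolist())
  np.save('cent.npy',p)
  for nm,P in [('foot',(-70,65,0)),('lip',lidp(p[4],170,0,19)),('lipshut',lidp(0,170,0,19)),('fl corner',(-130,105,30)),('front at foot',(-130,65,30))]: print(nm,mach(p,P)[0])
  for nm,px,z in [('bottle',(232,180),60),('bowl',(482,226),30),('mortar',(475,305),30)]: print(nm,onz('top',px,z))
E
python3 fit0.py
```

```text
wedge [ 4.62135420e+02  3.13156822e+02 -3.46116139e-01] -19.830993978168518
[[-0.2, -0.7], [0.8, -1.2], [0.1, 0.1], [-0.1, 0.1], [-0.3, -0.2], [-1.0, -0.6], [-0.3, 0.4], [-0.1, 0.3], [-0.2, -0.2]]
cent [ 5.84562901e+02 -7.57616026e+01 -6.67543223e-01  4.81605628e-02
  8.56932950e-01] [-38.24740933   2.75939699  49.09864134]
[[-0.5, -0.2], [0.9, -0.8], [0.5, -0.2], [0.1, -0.7], [0.4, -0.0], [-0.5, -0.5], [-0.2, -0.2], [-2.1, 0.1], [0.0, 1.0], [-0.0, -0.7], [-0.5, -0.1]]
foot [569.79041577  18.48595505  -5.77151035]
lip [598.41804844 -70.83960804 279.26761295]
lipshut [539.46996975 -31.30444793 156.11606275]
fl corner [547.79931679  88.36787101  21.30078893]
front at foot [523.04840674  56.99529046  23.07663826]
bottle [713.30588485 229.10169753  60.        ]
bowl [ 607.94673494 -392.42376255   30.        ]
mortar [ 411.77829887 -368.83952848   30.        ]
```

```bash
cat > lidplan.py <<'E'
from fit0 import *
p=np.load('cent.npy')
def tcp_for(th,u=166,w=19,yaw=0.903,tilt=0.0):
    c=mach(p,lidp(th,u,0,w))[0]
    d=np.array([np.cos(p[2]),np.sin(p[2]),0]); y=np.array([0,0,-1.]); z=-d
    return c-11*y-11*z
if __name__=='__main__':
  st=r.sense(); print(st['eef_pos'],st['tcp_rot'])
  M=T(st)
  for th in [1.05,.95,.85,.75,.65,.55,.45,.35,.25,.15,.08,0,-.03]:
    P=tcp_for(th); print(th,P.round(1))
  # tool frame after turning 18.9 deg about tool y
  Mr=M[:3,:3]@R.from_rotvec([0,np.radians(18.9),0]).as_matrix(); print(Mr.round(3))
  print('shift cm', Mr.T@(tcp_for(1.05)+[0,0,15]-M[:3,3])/10)
  prev=tcp_for(1.05)
  for th in [.95,.85,.75,.65,.55,.45,.35,.25,.15,.08,0]:
    q=tcp_for(th); print(th,(Mr.T@(q-prev)/10).round(2)); prev=q
E
python3 lidplan.py
```

```text
wedge [ 4.62135420e+02  3.13156822e+02 -3.46116139e-01] -19.830993978168518
[[-0.2, -0.7], [0.8, -1.2], [0.1, 0.1], [-0.1, 0.1], [-0.3, -0.2], [-1.0, -0.6], [-0.3, 0.4], [-0.1, 0.3], [-0.2, -0.2]]
[206.98289116 589.35714699 241.72815901] [-1.57078381e+00  1.08011797e-03  1.23302285e+00]
1.05 [631.4 -96.1 303.3]
0.95 [619.6 -87.2 295.7]
0.85 [608.3 -78.9 286.6]
0.75 [597.8 -71.1 276.2]
0.65 [588.1 -64.2 264.5]
0.55 [579.4 -58.  251.7]
0.45 [571.6 -52.7 237.9]
0.35 [565.  -48.3 223.2]
0.25 [559.5 -44.8 207.8]
0.15 [555.3 -42.4 191.8]
0.08 [553.  -41.2 180.4]
0 [551.3 -40.6 167.2]
-0.03 [550.8 -40.5 162.2]
[[ 0.619 -0.    -0.785]
 [ 0.785 -0.001  0.619]
 [-0.001 -1.    -0.   ]]
shift cm [-27.55970962  -7.60733704 -75.77586521]
0.95 [-0.03  0.76  1.49]
0.85 [-0.04  0.91  1.4 ]
0.75 [-0.04  1.04  1.3 ]
0.65 [-0.05  1.17  1.19]
0.55 [-0.06  1.28  1.07]
0.45 [-0.06  1.38  0.94]
0.35 [-0.06  1.47  0.79]
0.25 [-0.07  1.54  0.64]
0.15 [-0.07  1.6   0.49]
0.08 [-0.05  1.14  0.24]
0 [-0.06  1.32  0.18]
```

```bash
python3 -m crank '[[0,6.3,0,0,-0.5,0,-1],[0,6.3,0,0,-0.5,0,-1],[0,6.3,0,0,-0.5,0,-1],[0,0,0,-1.25,-0.3,-3.44,-1],[0,0,0,-1.25,-0.3,-3.44,-1],[0,0,0,-1.25,-0.3,-3.44,-1],[0,0,0,-1.25,-0.3,-3.44,-1],[0,0,0,-1.25,-0.3,-3.44,-1],[0,0,0,-1.25,-0.3,-3.44,-1],[0,0,0,-1.25,-0.3,-3.44,-1]]' 30
python3 -m crank '[[0,0,0,-1.25,-0.3,-3.44,-1],[0,0,0,-1.25,-0.3,-3.44,-1],[0,0,0,-1.25,-0.3,-3.44,-1],[0,0,0,-1.25,-0.3,-3.44,-1],[0,0,0,-1.25,-0.3,-3.44,-1],[0,0,0,-1.25,-0.3,-3.44,-1],[0,0,0,-1.25,-0.3,-3.44,-1],[0,0,0,-1.25,-0.3,-3.44,-1],[0,0,0,-1.25,-0.3,-3.44,-1],[0,0,0,-1.25,-0.3,-3.44,-1]]'
python3 - <<'E'
from lidplan import *
st=shot('wrist','wr1.png'); print(st['clock'],st['eef_pos'],st['tcp_rot'],st['opening'],st['contact_force'])
Mr=T(st)[:3,:3]; print(Mr.T@(tcp_for(1.05)+[0,0,10]-st['eef_pos'])/10)
E
```

```text
clock: 0.98
eef_pos: [338.3, 365.1, 275.2]
tcp_rot: [-1.571, 0.005, 0.893]
contact_force: [1.0, 0.3, 0.2]
opening: -0.001
clock: 1.82
eef_pos: [532.9, 34.1, 307.3]
tcp_rot: [-1.571, 0.005, 0.894]
contact_force: [1.8, 0.6, -0.4]
opening: -0.001
wedge [ 4.62135420e+02  3.13156822e+02 -3.46116139e-01] -19.830993978168518
[[-0.2, -0.7], [0.8, -1.2], [0.1, 0.1], [-0.1, 0.1], [-0.3, -0.2], [-1.0, -0.6], [-0.3, 0.4], [-0.1, 0.3], [-0.2, -0.2]]
1.8167 [532.87300342  34.08823288 307.27477922] [-1.57076474  0.00493396  0.8944937 ] -0.0008044136856805947 [ 1.79194192  0.56013547 -0.41223579]
[ -3.99037066  -0.58737837 -15.83810913]
```

View pics/wr1.png

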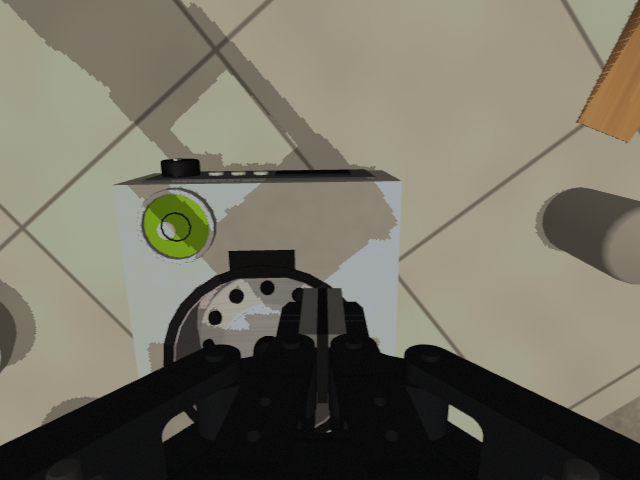

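```bash
python3 -m crank '[[0,0,0,0,-2,0,-1],[0,0,0,0,-2,0,-1],[0,0,0,-1,0,-3.7,-1],[0,0,0,-1,0,-3.7,-1],[0,0,0,-1,0,-3.7,-1],[0,0,0,-1,0,-3.7,-1],[0,0,0,0,0,0,-1],[0,0,0,0,1.0,0,-1],[0,0,0,0,1.0,0,-1],[0,0,0,0,0,0,-1]]'
python3 - <<'E'
from lidplan import *
st=shot('side','s2.png',(235,120,455,340),2.7); print(st['clock'],st['eef_pos'],st['tcp_rot'],st['contact_force'])
Mr=T(st)[:3,:3]; print(Mr.T@(tcp_for(1.05)-st['eef_pos'])/10)
K=lambda P:proj('side',P)[0]
print((K(mach(p,lidp(p[4],170,0,19))[0])-[235,120])*2.7,(K(st['eef_pos']+[0,0,-11]+11*Mr[:,2])-[235,120])*2.7)
E
```

```text
clock: 2.7
eef_pos: [629.2, -105.3, 325.9]
tcp_rot: [-1.573, 0.008, 0.887]
contact_force: [-0.9, 1.2, -0.2]
opening: -0.002
wedge [ 4.62135420e+02  3.13156822e+02 -3.46116139e-01] -19.830993978168518
[[-0.2, -0.7], [0.8, -1.2], [0.1, 0.1], [-0.1, 0.1], [-0.3, -0.2], [-1.0, -0.6], [-0.3, 0.4], [-0.1, 0.3], [-0.2, -0.2]]
2.7 [ 629.19569936 -105.3371061   325.86333189] [-1.57264125  0.00797247  0.88658796] [-0.89520104  1.23247232 -0.15147453]
[0.87201142 2.24465954 0.41173554]
[314.11238695 224.62290093] [361.79585013 200.80396205]
```

View pics/s2.png

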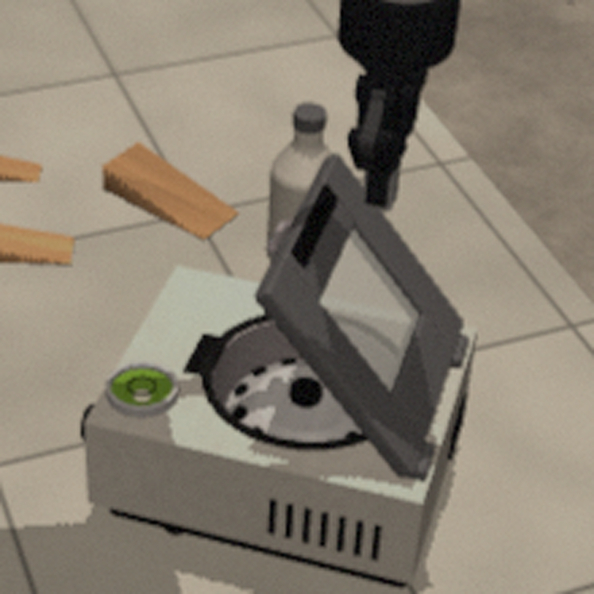

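```bash
python3 -m crank '[[0,0,0,0.45,1.1,0.2,-1],[0,0,0,0.42,1.1,0.2,-1],[0,0,0,0,0.38,0.75,-1],[0,0,0,0,0.38,0.75,-1],[0,0,0,0,0.45,0.7,-1],[0,0,0,0,0.45,0.7,-1],[0,0,0,0,0.52,0.65,-1],[0,0,0,0,0.52,0.65,-1],[0,0,0,0,0.58,0.6,-1],[0,0,0,0,0.58,0.6,-1]]'
python3 - <<'E'
from lidplan import *
st=shot('side','s3.png',(235,120,455,340),2.7); print(st['clock'],st['eef_pos'],st['tcp_rot'],st['contact_force'])
Mr=T(st)[:3,:3]
for th in (.65,.55,.45,.35,.25,.15,.08,0): print(th,Mr.T@(tcp_for(th)-st['eef_pos'])/10)
E
```

```text
clock: 3.58
eef_pos: [585.1, -54.7, 262.0]
tcp_rot: [-1.577, 0.006, 0.892]
contact_force: [0.9, -0.3, 0.3]
opening: 0.0
wedge [ 4.62135420e+02  3.13156822e+02 -3.46116139e-01] -19.830993978168518
[[-0.2, -0.7], [0.8, -1.2], [0.1, 0.1], [-0.1, 0.1], [-0.3, -0.2], [-1.0, -0.6], [-0.3, 0.4], [-0.1, 0.3], [-0.2, -0.2]]
3.5833 [585.05626502 -54.697252   262.03922418] [-1.57701878  0.00604882  0.89178214] [ 0.91811668 -0.33372304  0.25842638]
0.65 [-0.54604123 -0.23853274 -0.83373848]
0.55 [-0.6070516   1.03632857  0.24347123]
0.45 [-0.67043803  2.41234544  1.18789385]
0.35 [-0.73556719  3.87576918  1.99009302]
0.25 [-0.80178834  5.41197774  2.64205343]
0.15 [-0.86843981  7.00562183  3.13726091]
0.08 [-0.91499523  8.14683833  3.38792405]
0 [-0.96776754  9.46882981  3.57577751]
```

View pics/s3.png

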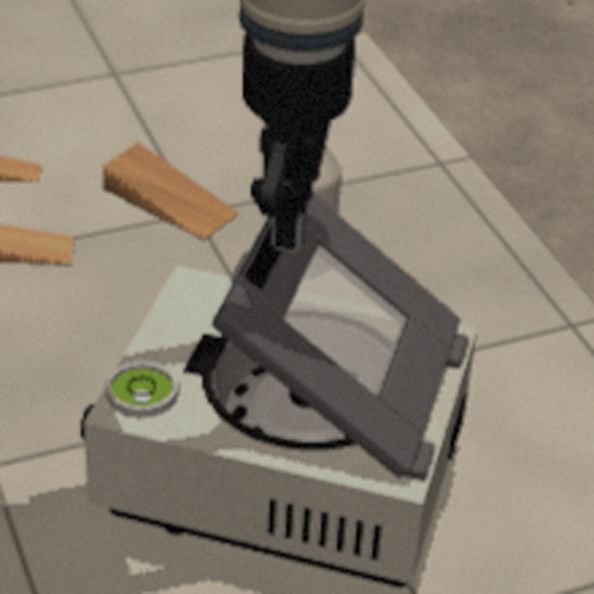

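```bash
python3 -m crank '[[0,0,0,-0.08,0.65,0.45,-1],[0,0,0,-0.08,0.7,0.45,-1],[0,0,0,-0.08,0.7,0.4,-1],[0,0,0,-0.08,0.75,0.4,-1],[0,0,0,-0.08,0.8,0.35,-1],[0,0,0,-0.08,0.8,0.3,-1],[0,0,0,-0.08,0.8,0.25,-1],[0,0,0,-0.08,0.8,0.2,-1],[0,0,0,-0.08,0.8,0.15,-1],[0,0,0,0,0,0,-1]]'
python3 - <<'E'
from lidplan import *
st=shot('side','s4.png',(235,120,455,340),2.7); print(st['clock'],st['eef_pos'],st['tcp_rot'],st['contact_force'])
Mr=T(st)[:3,:3]
for th in (.15,.08,0): print(th,Mr.T@(tcp_for(th)-st['eef_pos'])/10)
E
```

```text
clock: 4.47
eef_pos: [552.1, -39.3, 184.6]
tcp_rot: [-1.572, 0.007, 0.891]
contact_force: [-0.4, 1.0, 0.0]
opening: 0.003
wedge [ 4.62135420e+02  3.13156822e+02 -3.46116139e-01] -19.830993978168518
[[-0.2, -0.7], [0.8, -1.2], [0.1, 0.1], [-0.1, 0.1], [-0.3, -0.2], [-1.0, -0.6], [-0.3, 0.4], [-0.1, 0.3], [-0.2, -0.2]]
4.4667 [552.11516359 -39.30378595 184.58272193] [-1.57221615  0.00666368  0.89132338] [-0.38473587  1.02524538  0.02244089]
0.15 [-0.04467359 -0.72512197 -0.43764086]
0.08 [-0.09063809  0.41731439 -0.19248595]
0 [-0.14267925  1.74022559 -0.01101152]
```

View pics/s4.png

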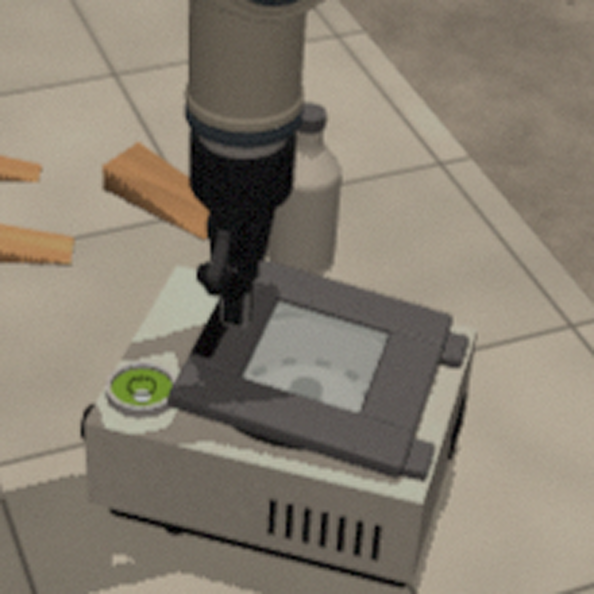

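```bash
python3 -m crank '[[0,0,0,0,0.25,0,-1],[0,0,0,0,0.25,0,-1],[0,0,0,0,0.25,0,-1],[0,0,0,0,0.25,0,-1],[0,0,0,0,0.25,0,-1],[0,0,0,0,0.2,0,-1],[0,0,0,0,0.2,0,-1],[0,0,0,0,0.2,0,-1],[0,0,0,0,0.2,0,-1],[0,0,0,0,0,0,-1]]'
```

```text
clock: 5.35
eef_pos: [553.6, -39.7, 167.2]
tcp_rot: [-1.574, 0.005, 0.891]
contact_force: [-3.4, 0.2, 7.4]
opening: -0.004
```

```bash
python3 -m crank '[[0,0,0,0,0.2,0,-1],[0,0,0,0,0.2,0,-1],[0,0,0,0,0.2,0,-1],[0,0,0,0,0,0,-1],[0,0,0,0,0,0,-1],[0,0,0,0,0,0,-1],[0,0,0,0,0,0,-1],[0,0,0,0,0,0,-1],[0,0,0,0,0,0,-1],[0,0,0,0,0,0,-1]]'
python3 - <<'E'
from lidplan import *
st=shot('side','s5.png',(235,120,455,340),2.7); print(st['clock'],st['eef_pos'],st['contact_force'])
E
```

```text
clock: 6.18
eef_pos: [554.5, -39.8, 167.3]
tcp_rot: [-1.575, 0.004, 0.89]
contact_force: [-0.6, -0.6, 3.4]
opening: -0.002
wedge [ 4.62135420e+02  3.13156822e+02 -3.46116139e-01] -19.830993978168518
[[-0.2, -0.7], [0.8, -1.2], [0.1, 0.1], [-0.1, 0.1], [-0.3, -0.2], [-1.0, -0.6], [-0.3, 0.4], [-0.1, 0.3], [-0.2, -0.2]]
6.1833 [554.54912997 -39.78317249 167.31359105] [-0.59061291 -0.57469625  3.43865417]
```

View pics/s5.png

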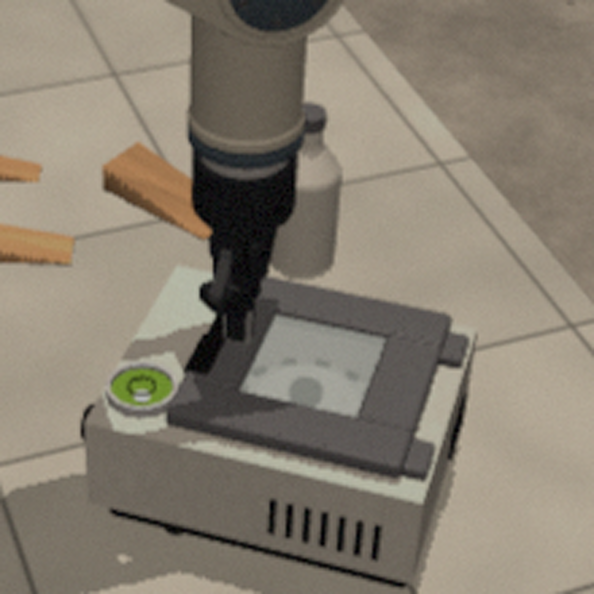

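```bash
python3 -m crank '[[0,0,0,0,0.3,0,-1],[0,0,0,0,0.4,0,-1],[0,0,0,0,0.5,0,-1],[0,0,0,0,0.6,0,-1],[0,0,0,0,0.6,0,-1],[0,0,0,0,0.6,0,-1],[0,0,0,0,0.6,0,-1],[0,0,0,0,0.6,0,-1],[0,0,0,0,0.6,0,-1],[0,0,0,0,0.6,0,-1]]'
python3 - <<'E'
from lidplan import *
st=shot('side','s6.png',(235,120,455,340),2.7); print(st['clock'],st['eef_pos'],st['contact_force'])
E
```

```text
clock: 7.07
eef_pos: [555.9, -39.2, 164.9]
tcp_rot: [-1.581, -0.002, 0.89]
contact_force: [-25.1, 2.8, 66.3]
opening: -0.0
wedge [ 4.62135420e+02  3.13156822e+02 -3.46116139e-01] -19.830993978168518
[[-0.2, -0.7], [0.8, -1.2], [0.1, 0.1], [-0.1, 0.1], [-0.3, -0.2], [-1.0, -0.6], [-0.3, 0.4], [-0.1, 0.3], [-0.2, -0.2]]
7.0667 [555.9082737  -39.23213554 164.9121034 ] [-25.07394621   2.82141279  66.33356158]
```

View pics/s6.png

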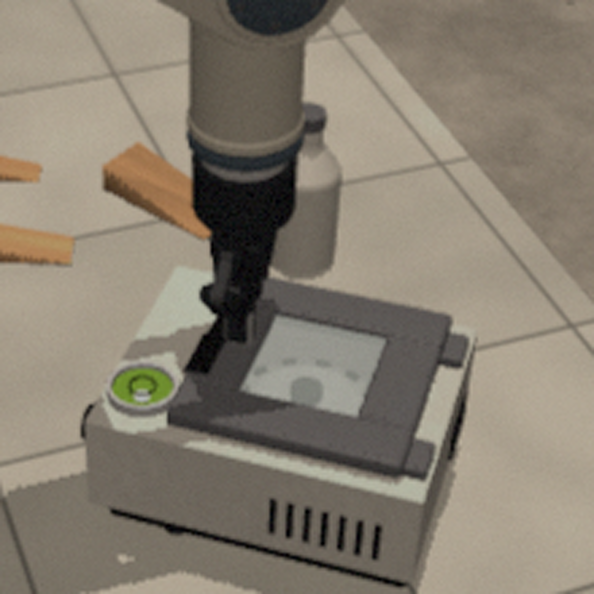

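```bash
python3 -m crank '[[0,0,0,0,-0.5,0,-1],[0,0,0,0,-1.5,0,-1],[0,0,0,0,-2.5,0,-1],[0,0,0,0,-2.5,0,-1],[0,0,0,0,-2,2,-1],[0,0,0,0,-1,3,-1],[0,0,0,0,-1,3,-1],[0,0,0,0,-0.5,2,-1],[0,0,0,0,0,1,-1],[0,0,0,0,0,0,-1]]'
python3 - <<'E'
from lidplan import *
st=shot('wrist','wr7.png'); print(st['clock'],st['eef_pos'],st['tcp_rot'],st['contact_force'])
np.save('st7.npy',np.r_[st['eef_pos'],st['tcp_rot']])
im=cv2.imread('pics/wr7.png')
for th in (0,.05): print(proj('wrist',mach(p,[lidp(th,170,0,19),(-100,-60,145)]),st))
shot('side','s7.png',(235,170,435,320),3.5)
E
```

```text
clock: 7.95
eef_pos: [466.6, 32.1, 287.3]
tcp_rot: [-1.585, -0.006, 0.888]
contact_force: [1.1, -0.6, -0.3]
opening: -0.002
wedge [ 4.62135420e+02  3.13156822e+02 -3.46116139e-01] -19.830993978168518
[[-0.2, -0.7], [0.8, -1.2], [0.1, 0.1], [-0.1, 0.1], [-0.3, -0.2], [-1.0, -0.6], [-0.3, 0.4], [-0.1, 0.3], [-0.2, -0.2]]
7.95 [466.62382129  32.08430277 287.33825205] [-1.58523793 -0.00565291  0.88846751] [ 1.10634208 -0.63764344 -0.27101463]
[[316.2292217  361.57404795]
 [229.13236261 303.76020737]]
[[316.71463086 369.78113662]
 [229.13236261 303.76020737]]
```

View pics/wr7.png

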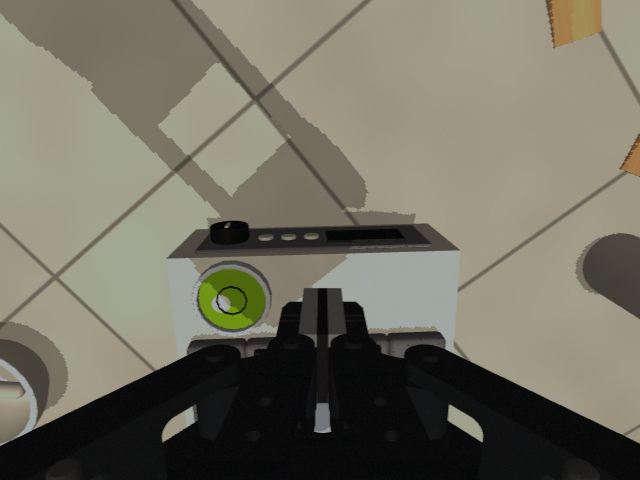

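View pics/s7.png

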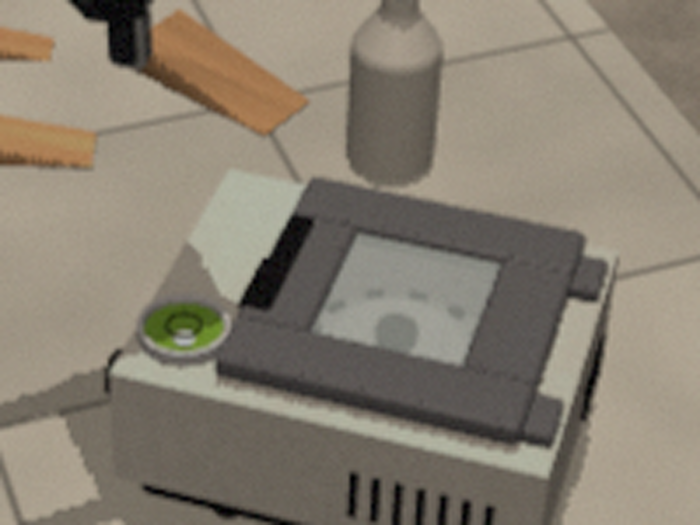

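```bash
sed -i 's/^q=least_squares(f,\[g/if 0: q=least_squares(f,[g/; s/;print(.wedge.*$//' fit0.py
python3 - <<'E'
from h import *
import fit0
from fit0 import *
p=np.load('cent.npy')
im=cv2.imread('pics/raw_wr7.png');a=cv2.resize(im[250:350,180:285],None,fx=7,fy=6,interpolation=cv2.INTER_CUBIC)
a=cv2.resize(im[255:345,180:285],None,fx=6.5,fy=6.5,interpolation=cv2.INTER_CUBIC);cv2.imwrite('pics/lev7.png',a)
s=cv2.imread('pics/raw_s7.png')[190:300,260:420]; a=cv2.resize(s,None,fx=5,fy=5,interpolation=cv2.INTER_CUBIC)
for th,c in ((0,(0,0,255)),(.08,(255,0,0))):
  for u in (165,175):
    for y in (-35,35):
      q=(proj('side',mach(p,lidp(th,u,y,19)))[0]-[260,190])*5; cv2.circle(a,tuple(int(v) for v in q),3,c,-1)
cv2.imwrite('pics/lid7.png',a)
E
```

View pics/lev7.png

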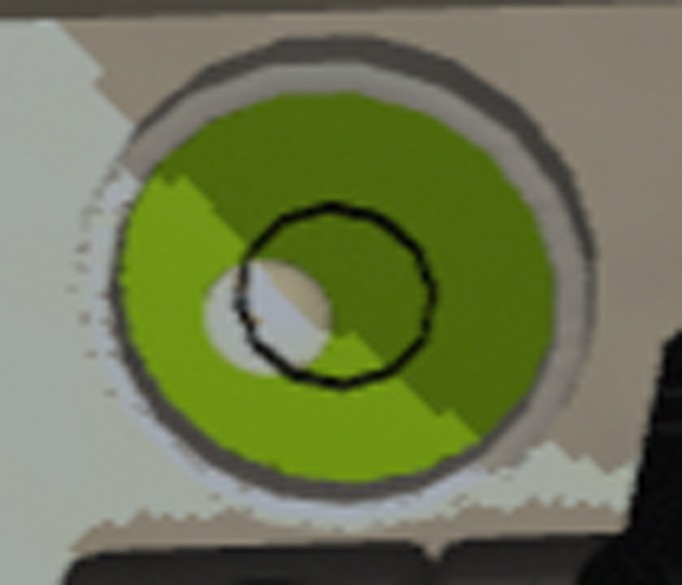

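View pics/lid7.png

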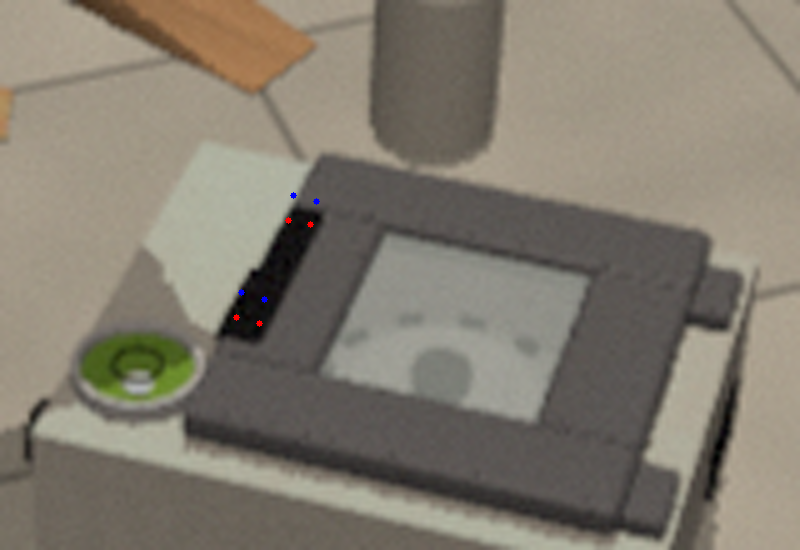

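```bash
cat > pl.py <<'E'
from h import *
def Rt(yaw_e,t):
    e=np.array([np.cos(yaw_e),np.sin(yaw_e),0]);up=np.array([0,0,1.])
    y=-np.cos(t)*up+np.sin(t)*e; z=-e*np.cos(t)-up*np.sin(t); return np.c_[np.cross(y,z),y,z],e
def plan(P,Rg):
    M=T(r.sense()); rv=R.from_matrix(M[:3,:3].T@Rg).as_rotvec(degrees=True)
    print('at',M[:3,3].round(1),'turn deg',rv.round(1),np.linalg.norm(rv).round(1),'shift after turn cm',(Rg.T@(P-M[:3,3])/10).round(2))
E
python3 - <<'E'
from pl import *
Rg,e=Rt(-.346,np.radians(30)); w=np.array([462.1,313.2,0])
P=w-43*e+[0,0,15]; print(P)
plan(P+[0,0,70],Rg); print('down 70:',Rg.T@[0,0,-7])
E
```

```text
[421.64831823 327.78291609  15.        ]
at [468.1  31.2 287.1] turn deg [-28.8 -18.9  -4.9] 34.8 shift after turn cm [26.33 10.29 22.6 ]
down 70: [-1.94289029e-16  6.06217783e+00  3.50000000e+00]
```

```bash
python3 -m crank '[[-4.8,-3.15,-0.82,0,0,0,0.5],[-4.8,-3.15,-0.82,0,0,0,0.5],[-4.8,-3.15,-0.82,0,0,0,0.5],[-4.8,-3.15,-0.82,0,0,0,0.5],[-4.8,-3.15,-0.82,0,0,0,0.5],[-4.8,-3.15,-0.82,0,0,0,0.5],[0,0,0,2.6,0.6,2.26,0.5],[0,0,0,2.6,0.6,2.26,0.5],[0,0,0,2.6,0.6,2.26,0.5],[0,0,0,2.6,0.6,2.26,0.5]]' 40
python3 - <<'E'
from pl import *
Rg,e=Rt(-.346,np.radians(30)); w=np.array([462.1,313.2,0])
P=w-43*e+[0,0,15]
plan(P+[0,0,70],Rg)
E
```

```text
clock: 8.88
eef_pos: [452.4, 146.5, 217.7]
tcp_rot: [-2.123, 0.002, 1.234]
contact_force: [0.3, -0.6, -0.1]
opening: 0.749
at [452.4 146.5 217.7] turn deg [1.7 0.5 0.2] 1.7 shift after turn cm [16.01  6.97 14.47]
```

```bash
python3 -m crank '[[0,0,0,2.6,0.6,2.4,0.5],[0,0,0,2.6,0.8,2.4,0.5],[0,0,0,2.6,1,2.4,0.5],[0,0,0,2.6,1.1,2.4,0.5],[0.8,0.3,0,2.4,1.1,2.2,0.5],[0.8,0.2,0,2,1.1,1.6,0.5],[0,0,0,1,0.9,0.8,0.5],[0,0,0,0,0.2,0,0.5],[0,0,0,0,0,0,0.5],[0,0,0,0,0,0,0.5]]'
python3 - <<'E'
from pl import *
Rg,e=Rt(-.346,np.radians(30)); w=np.array([462.1,313.2,0])
P=w-43*e+[0,0,15]
plan(P,Rg)
st=shot('wrist','wr8.png')
for z,q in ((22,(-50,21)),(22,(-50,-21)),(2,(50,21)),(2,(50,-21))):
  W=w+q[0]*e+q[1]*np.array([-e[1],e[0],0])+[0,0,z]; print(q,proj('wrist',W,st)[0].round())
E
```

```text
clock: 9.72
eef_pos: [426.4, 337.6, 66.4]
tcp_rot: [-2.09, 0.008, 1.231]
contact_force: [0.8, -0.8, 0.6]
opening: 0.749
at [426.4 337.6  66.4] turn deg [-0.2  0.6 -0.2] 0.6 shift after turn cm [-1.08  4.4   2.67]
(-50, 21) [348. 222.]
(-50, -21) [243. 221.]
(50, 21) [339. 321.]
(50, -21) [269. 320.]
```

View pics/wr8.png

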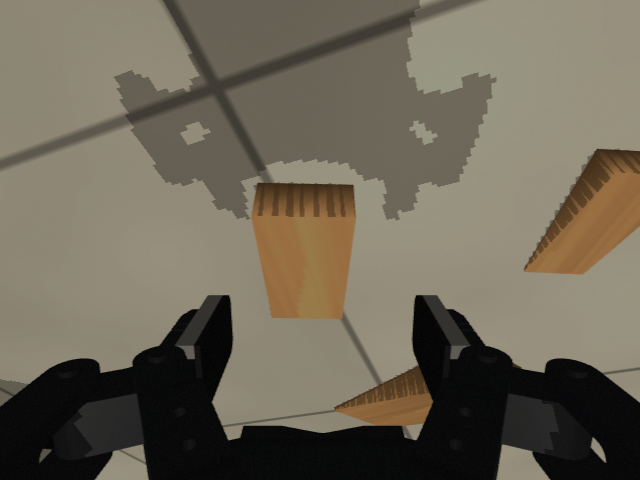

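```bash
python3 -m crank '[[0,0.3,0,-0.4,0.3,0.5,0.5],[0,0.3,0,-0.35,0.4,0.6,0.5],[0,0,0,0,0.6,0.4,0.5],[0,0,0,0,0.6,0.4,0.5],[0,0,0,0,0.6,0.3,0.5],[0,0,0,0,0.6,0.3,0.5],[0,0,0,0,0.5,0.2,0.5],[0,0,0,0,0.4,0.1,0.5],[0,0,0,0,0.3,0.05,0.5],[0,0,0,0,0,0,0.5]]'
python3 - <<'E'
from pl import *
Rg,e=Rt(-.346,np.radians(30)); w=np.array([462.1,313.2,0])
P=w-43*e+[0,0,15]
plan(P,Rg);print(r.sense()['contact_force'])
st=shot('wrist','wr9.png')
shot('side','s9.png',(170,120,330,240),5)
E
```

```text
clock: 10.6
eef_pos: [424.4, 328.0, 16.2]
tcp_rot: [-2.093, -0.003, 1.217]
contact_force: [-0.1, -0.1, 0.3]
opening: 0.751
at [424.4 328.   16.2] turn deg [-0.1 -0.5 -0.1] 0.5 shift after turn cm [-0.11 -0.02  0.28]
[-0.11914929 -0.0616011   0.27725598]
```

View pics/wr9.png

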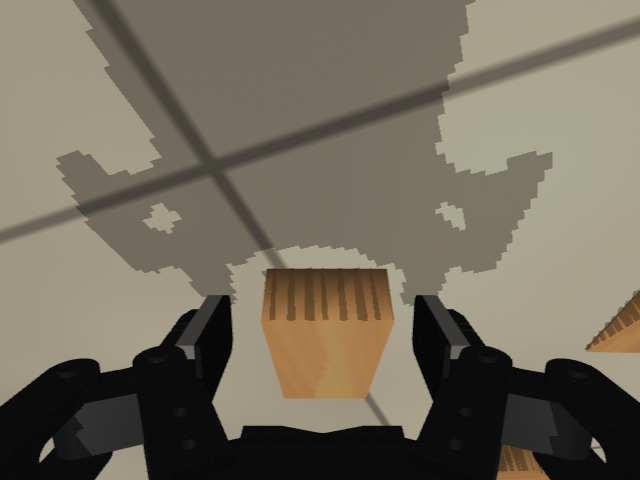

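View pics/s9.png

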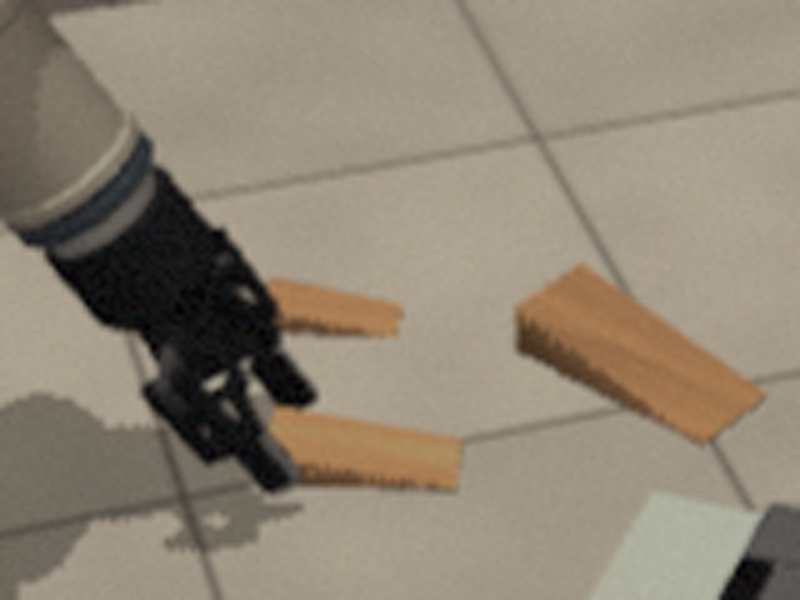

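```bash
python3 -m crank '[[0,0,0,0,0,0,0.2],[0,0,0,0,0,0,0],[0,0,0,0,0,0,-0.3],[0,0,0,0,0,0,-0.6],[0,0,0,0,0,0,-1],[0,0,0,0,0,0,-1],[0,0,0,0,0,0,-1],[0,0,0,0,0,0,-1],[0,0,0,0,0,0,-1],[0,0,0,0,0,0,-1]]' 50
python3 - <<'E'
from pl import *
st=shot('wrist','wr10.png'); print(st['eef_pos'],st['opening'],st['contact_force'])
shot('side','s10.png',(170,120,330,240),5)
E
```

```text
clock: 11.53
eef_pos: [424.6, 329.1, 18.1]
tcp_rot: [-2.094, -0.006, 1.217]
contact_force: [-0.1, -0.3, -0.7]
opening: 0.478
[424.64145449 329.10052172  18.14126776] 0.47778340972992484 [-0.07219526 -0.27883743 -0.70592621]
```

View pics/wr10.png

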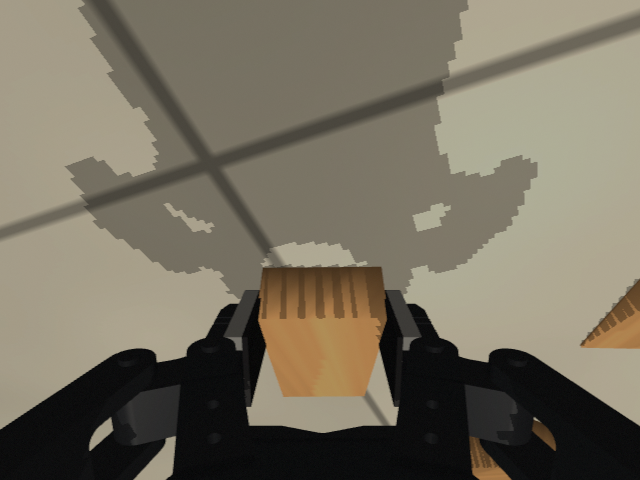

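View pics/s10.png

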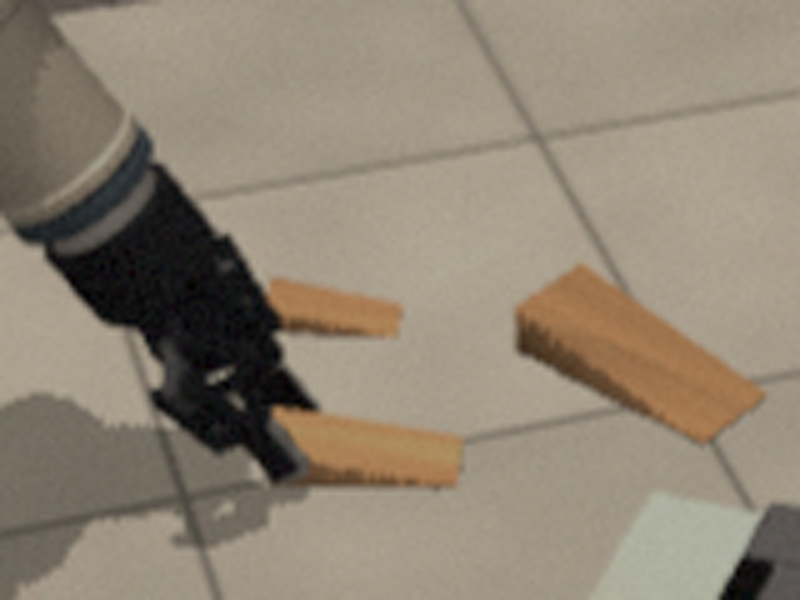

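Run:
```python
from pl import *
im=cv2.imread('pics/raw_wr10.png'); cv2.imwrite('pics/wc10.png',cv2.resize(im[250:410,235:410],None,fx=4,fy=3.7,interpolation=cv2.INTER_CUBIC))
```

```text
(no output)
```

View pics/wc10.png

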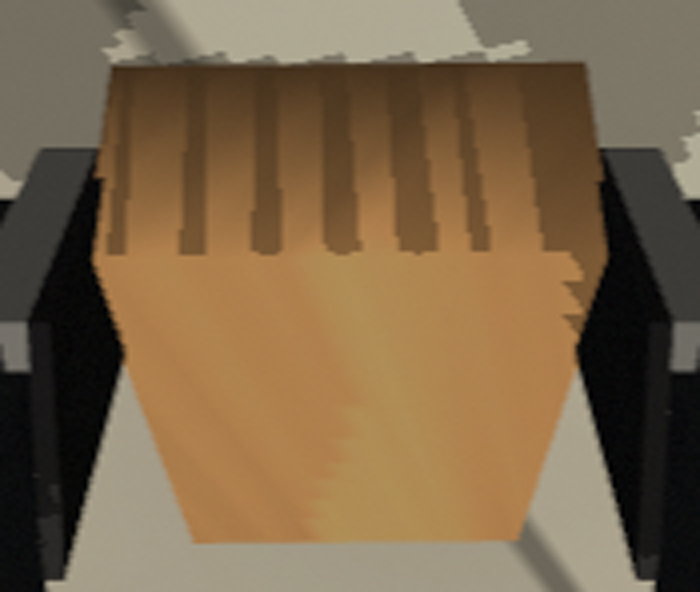

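```bash
cat > wp.py <<'E'
from pl import *
def wedge_in_tool(px,st,obj):
    K,V,i=cam('wrist',st)
    P=np.array(obj,float)
    ok,rv,tv=cv2.solvePnP(P,np.array(px,float),K,dist(i),flags=cv2.SOLVEPNP_SQPNP)
    ok,rv,tv=cv2.solvePnP(P,np.array(px,float),K,dist(i),rv,tv,True,cv2.SOLVEPNP_ITERATIVE)
    W=np.eye(4);W[:3,:3]=R.from_rotvec(rv[:,0]).as_matrix();W[:3,3]=tv[:,0]
    F=np.diag([1,-1,-1,1.]); H=np.array(cams.camera_info('wrist')['hand_eye'])
    e=cv2.projectPoints(P,rv,tv,K,dist(i))[0][:,0]-px; print('res',e.round(1).tolist())
    return H@F@W
if __name__=='__main__':
    c=lambda u,v:(u/4+235,v/3.7+250)
    px=[c(112,66),c(586,64),c(93,258),c(607,255),c(193,542),c(519,541)]
    obj=[(-50,-21,0),(-50,21,0),(-50,-21,22),(-50,21,22),(50,-21,2),(50,21,2)]
    st=r.sense(); G=wedge_in_tool(px,st,obj); np.save('G.npy',G); W=T(st)@G
    print(W.round(2)); print('yaw,pitch,roll',R.from_matrix(W[:3,:3]).as_euler('ZYX',degrees=True))
E
python3 wp.py
```

```text
res [[0.9, 0.2], [-0.7, -0.0], [-1.0, -0.1], [0.8, -0.0], [0.6, 0.0], [-0.6, -0.1]]
[[ 9.4000e-01  3.4000e-01 -1.0000e-02  4.6367e+02]
 [-3.4000e-01  9.4000e-01 -0.0000e+00  3.1549e+02]
 [ 0.0000e+00  1.0000e-02  1.0000e+00 -1.1400e+00]
 [ 0.0000e+00  0.0000e+00  0.0000e+00  1.0000e+00]]
yaw,pitch,roll [-19.80501768  -0.26843167   0.28837322]
```

```bash
cat > st1.py <<'E'
from pl import *
G=np.load('G.npy'); foot=np.array([569.8,18.5]); yaw=np.radians(-38.25); d=np.array([np.cos(yaw),np.sin(yaw)])
def tgt(back,z,lat=0):
    W=np.eye(4);W[:3,:3]=R.from_euler('z',yaw).as_matrix();W[:2,3]=foot-back*d+lat*np.array([-d[1],d[0]]);W[2,3]=z-1.1
    return W@np.linalg.inv(G)
def now():
    W=T(r.sense())@G; rel=W[:2,3]-foot; q=R.from_matrix(W[:3,:3]).as_euler('ZYX',degrees=True)
    print('wedge centre back',-(rel@d),'lat',rel@[-d[1],d[0]],'z',W[2,3]+1.1,'ypr',q,'F along d',r.sense()['contact_force'][:2]@d,r.sense()['contact_force'],'t',r.sense()['clock'])
E
python3 - <<'E'
from st1 import *
now()
t=tgt(85,20); plan(t[:3,3],t[:3,:3])
print(t[:3,3], 'down 20mm', t[:3,:3].T@[0,0,-2.])
print('d in tool',t[:3,:3].T@np.r_[d,0])
E
```

```text
wedge centre back 267.20671597179717 lat 167.52967371430017 z -0.04014017458782737 ypr [-19.80501768  -0.26843167   0.28837322] F along d 0.3022646917358809 [ 0.33425245 -0.06423998  0.46463962] t 11.6333
at [424.6 329.   18.1] turn deg [ 0.2 15.9  9.4] 18.4 shift after turn cm [-15.29   7.21 -16.75]
[470.42240501  96.35077903  38.33935072] down 20mm [-7.15860358e-04  1.73753627e+00  9.90437879e-01]
d in tool [ 0.00815054  0.49520506 -0.86873789]
```

```bash
python3 -m crank '[[0,0,0,0,-0.87,-0.5,-1],[0,0,0,0,-0.87,-0.5,-1],[0,5.3,3.1,0,0,0,-1],[0,5.3,3.1,0,0,0,-1],[0,5.3,3.1,0,0,0,-1],[0,0,0,-2.1,1.23,-2.16,-1],[0,0,0,-2.1,1.23,-2.16,-1],[0,0,0,-2.1,1.23,-2.16,-1],[0,0,0,-2.1,1.23,-2.16,-1],[0,0,0,0,0,0,-1]]'
python3 - <<'E'
from st1 import *
now()
t=tgt(85,20); plan(t[:3,3],t[:3,:3])
E
```

```text
clock: 12.47
eef_pos: [448.2, 199.8, 38.6]
tcp_rot: [-2.09, -0.005, 0.884]
contact_force: [-0.3, -0.0, -0.5]
opening: 0.476
wedge centre back 166.43408960926195 lat 67.11023757046797 z 20.329369636923655 ypr [-38.89303192  -0.06975769   0.25012633] F along d -0.23405292681921855 [-0.314818   -0.02128752 -0.50640508] t 12.4667
at [448.2 199.8  38.6] turn deg [ 0.1 -0.7 -0.1] 0.7 shift after turn cm [-6.68  4.08 -7.11]
```

```bash
python3 -m crank '[[0,-0.35,0,-1.67,1.02,-1.78,-1],[0,-0.35,0,-1.67,1.02,-1.78,-1],[0,0,0,-1.67,1.02,-1.78,-1],[0,0,0,-1.67,1.02,-1.78,-1],[0,0,0,0,0.35,0.2,-1],[0,0,0,0,0.35,0.2,-1],[0,0,0,0,0.35,0.2,-1],[0,0,0,0,0.35,0.2,-1],[0,0,0,0,0,0,-1],[0,0,0,0,0,0,-1]]'
python3 - <<'E'
from st1 import *
now()
t=tgt(85,0); plan(t[:3,3],t[:3,:3])
st=shot('wrist','wr12.png'); shot('side','s12.png',(200,150,380,285),4.4);shot('top','t12.png',(230,190,350,290),6)
E
```

```text
clock: 13.3
eef_pos: [471.9, 95.5, 20.8]
tcp_rot: [-2.089, -0.002, 0.895]
contact_force: [0.6, -0.4, -1.3]
opening: 0.474
wedge centre back 83.29664206292284 lat 0.30236340493593983 z 2.4425592775387046 ypr [-3.82358087e+01 -7.18849641e-05  1.13908105e-01] F along d 0.7255568856031854 [ 0.60742857 -0.40144625 -1.3051277 ] t 13.3
at [471.9  95.5  20.8] turn deg [-0.  -0.   0.1] 0.1 shift after turn cm [-0.03  0.13  0.27]
```

View pics/wr12.png

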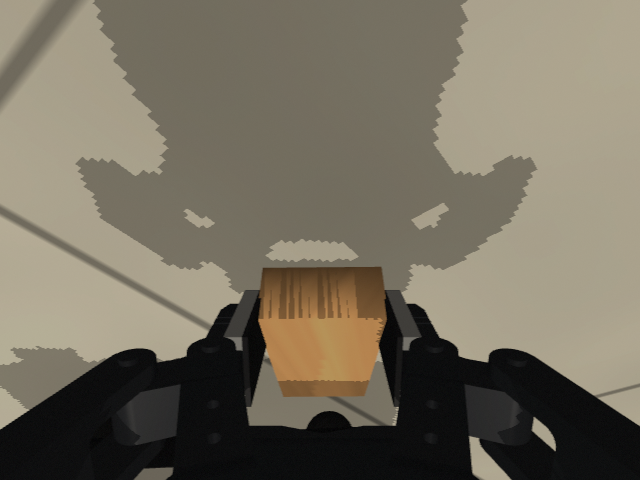

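View pics/s12.png

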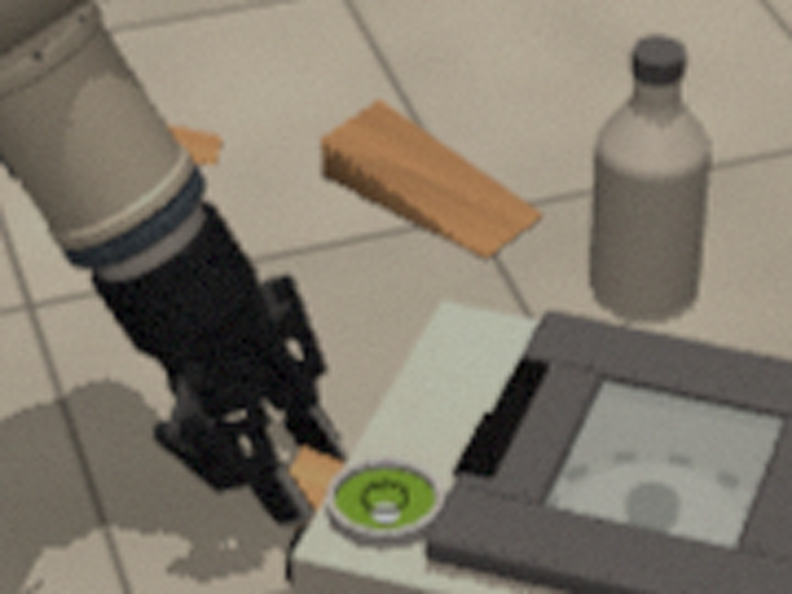

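View pics/t12.png

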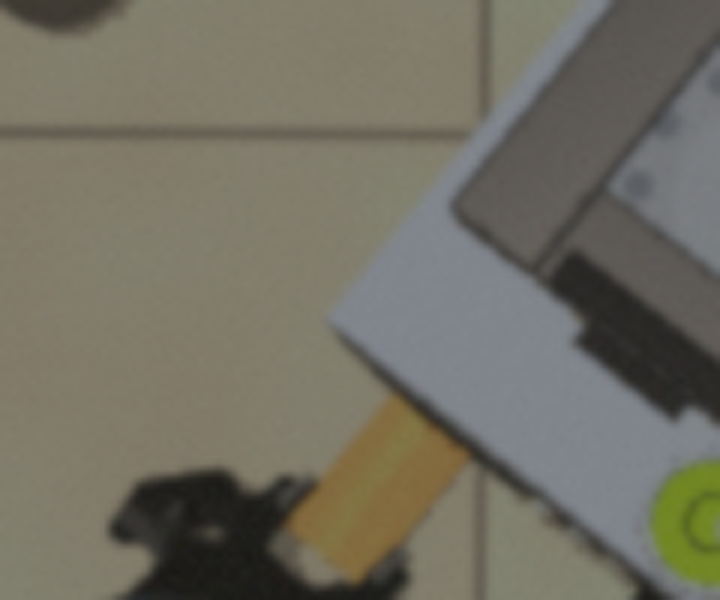

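```bash
python3 -m crank '[[0,0,0,0,0.12,0.07,-1],[0,0,0,0,0.12,0.07,-1],[0,0,0,0,0.2,-0.35,-1],[0,0,0,0,0.2,-0.35,-1],[0,0,0,0,0.2,-0.35,-1],[0,0,0,0,0.2,-0.35,-1],[0,0,0,0,0.2,-0.35,-1],[0,0,0,0,0,0,-1],[0,0,0,0,0,0,-1],[0,0,0,0,0,0,-1]]'
python3 - <<'E'
from st1 import *
now()
t=tgt(60,0); plan(t[:3,3],t[:3,:3])
E
```

```text
clock: 14.28
eef_pos: [490.6, 82.2, 19.8]
tcp_rot: [-2.089, -0.003, 0.894]
contact_force: [-0.5, -0.7, -0.0]
opening: 0.479
wedge centre back 60.41345891337289 lat 1.3410236389885468 z 1.4680187586216662 ypr [-3.83014969e+01  5.11124718e-03  1.46360150e-01] F along d 0.08292659162614865 [-0.47890776 -0.74143991 -0.0386309 ] t 14.2833
at [490.6  82.2  19.8] turn deg [-0.  -0.1  0.1] 0.2 shift after turn cm [-0.13  0.15  0.04]
```

```bash
python3 -m crank '[[0,0,0,-0.05,0.12,0.07,-1],[0,0,0,-0.05,0.12,0.07,-1],[0,0,0,0,0.12,0.07,-1],[0,0,0,0,0.25,-0.3,-1],[0,0,0,0,0.25,-0.3,-1],[0,0,0,0,0.25,-0.3,-1],[0,0,0,0,0.25,-0.3,-1],[0,0,0,0,0.25,-0.3,-1],[0,0,0,0,0.25,-0.3,-1],[0,0,0,0,0.25,-0.3,-1]]'
python3 - <<'E'
from st1 import *
now()
shot('side','s14.png',(260,220,335,285),8)
now()
E
```

```text
clock: 15.12
eef_pos: [499.8, 76.7, 16.8]
tcp_rot: [-2.069, -0.011, 0.903]
contact_force: [-16.2, 16.3, 16.8]
opening: 0.473
wedge centre back 50.183526468432945 lat 3.3004354858715197 z -2.3419726593177344 ypr [-37.7757527    1.15291114   0.60102412] F along d -22.812235203494122 [-16.20126511  16.29656924  16.81947964] t 15.1167
wedge centre back 49.789867224944295 lat 3.440273260624584 z -2.386018487813954 ypr [-37.77009122   1.14933575   0.60542561] F along d -23.52673118155814 [-19.29741578  13.52322027  22.05526174] t 15.1667
```

View pics/s14.png

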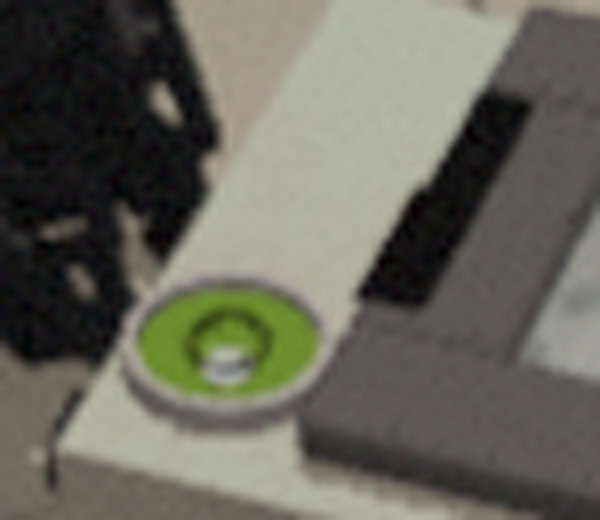

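```bash
python3 -m crank '[[0,0,0,-0.03,0.1,-0.35,-1],[0,0,0,-0.03,0.13,-0.35,-1],[0,0,0,-0.03,0.15,-0.35,-1],[0,0,0,-0.03,0.15,-0.35,-1],[0,0,0,-0.03,0.15,-0.35,-1],[0,0,0,-0.03,0.15,-0.35,-1],[0,0,0,-0.03,0.15,-0.35,-1],[0,0,0,-0.03,0.15,-0.35,-1],[0,0,0,0,0,0,-1],[0,0,0,0,0,0,-1]]'
python3 - <<'E'
from st1 import *
now()
shot('side','s15.png',(260,220,335,285),8)
shot('wrist','wr15.png')
E
```

```text
clock: 16.0
eef_pos: [509.5, 67.2, 17.2]
tcp_rot: [-2.046, -0.018, 0.921]
contact_force: [-0.1, -0.9, 1.2]
opening: 0.478
wedge centre back 37.12675327727564 lat 2.714742771318392 z -2.8932723578804462 ypr [-36.69126103   2.44426733   1.01850757] F along d 0.5256968980852561 [-0.05625528 -0.92049861  1.15484196] t 16.0
```

View pics/s15.png

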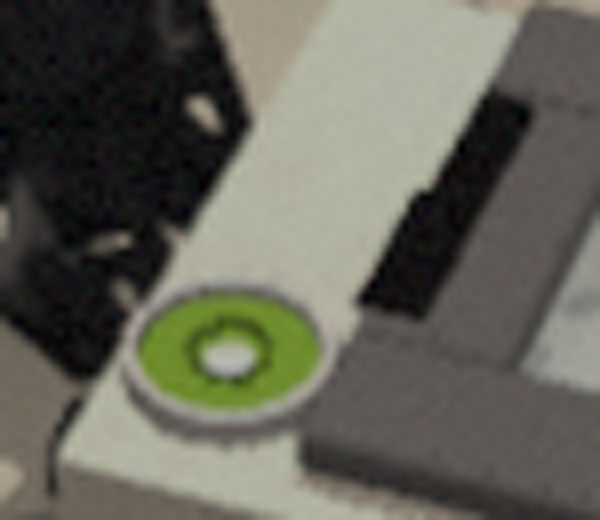

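View pics/wr15.png

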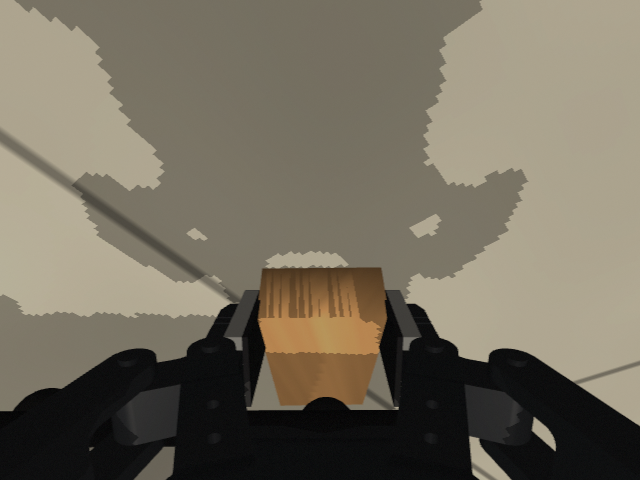

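```bash
python3 -m crank '[[0,0,0,-0.03,0.1,-0.3,-1],[0,0,0,-0.03,0.1,-0.35,-1],[0,0,0,-0.03,0.12,-0.35,-1],[0,0,0,-0.03,0.12,-0.35,-1],[0,0,0,-0.03,0.12,-0.35,-1],[0,0,0,0,0,0,-1],[0,0,0,0,0,0,-1],[0,0,0,0,0,0,-1],[0,0,0,0,0,0,-1],[0,0,0,0,0,0,-1]]'
python3 - <<'E'
from st1 import *
now()
shot('side','s16.png',(260,220,335,285),8)
E
```

```text
clock: 16.93
eef_pos: [516.2, 60.8, 16.6]
tcp_rot: [-2.031, -0.022, 0.93]
contact_force: [-2.3, 0.3, 2.6]
opening: 0.477
wedge centre back 28.253425379150194 lat 2.2694471029482215 z -4.037141494810706 ypr [-36.20047762   3.28793065   1.26183231] F along d -2.031154875251882 [-2.3436327   0.30796689  2.62665684] t 16.9333
```

View pics/s16.png

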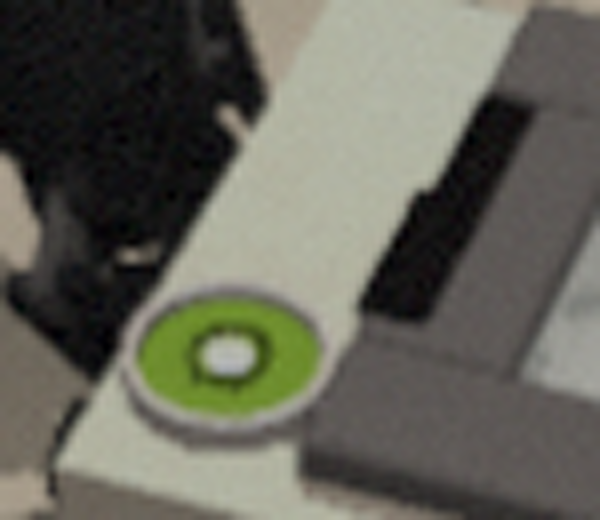

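```bash
python3 -m crank '[[0,0,0,0,0,0,0.0],[0,0,0,0,0,0,0.15],[0,0,0,0,0,0,0.3],[0,0,0,0,0,0,0.4],[0,0,0,0,0,0,0.4],[0,0,0,0,-0.3,0.3,0.4],[0,0,0,0,-0.5,0.8,0.4],[0,0,0,0,-1,1.5,0.4],[0,0,0,0,-1.5,2,0.4],[0,0,0,0,-2,2,0.4]]'
python3 - <<'E'
from st1 import *
now()
shot('side','s17.png',(240,200,340,285),7)
shot('wrist','wr17.png'); shot('top','t17.png',(270,200,390,300),6)
E
```

```text
clock: 17.82
eef_pos: [448.4, 110.2, 33.9]
tcp_rot: [-2.03, -0.022, 0.923]
contact_force: [-0.3, 0.3, -0.6]
opening: 0.7
wedge centre back 112.12167155222797 lat -1.1965402004852954 z 13.22488705641623 ypr [-36.56089955   3.35605985   1.29819542] F along d -0.42780196923121555 [-0.32656667  0.27676516 -0.57855215] t 17.8167
```

View pics/s17.png

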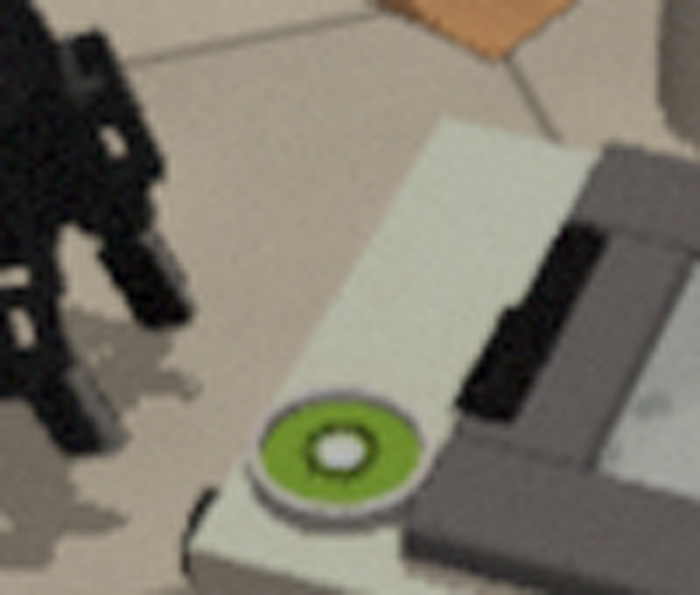

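View pics/wr17.png

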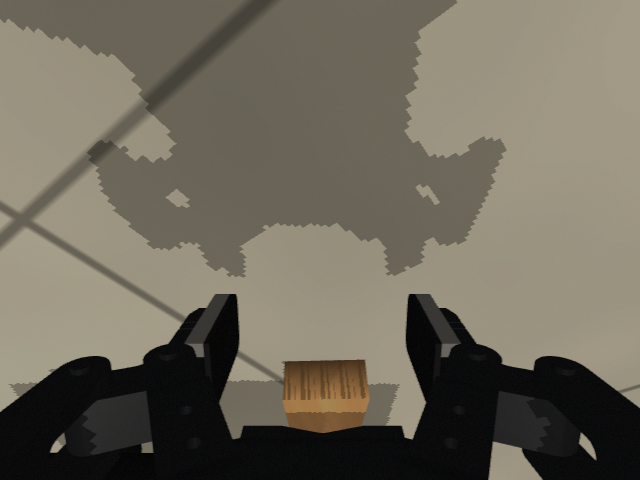

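View pics/t17.png

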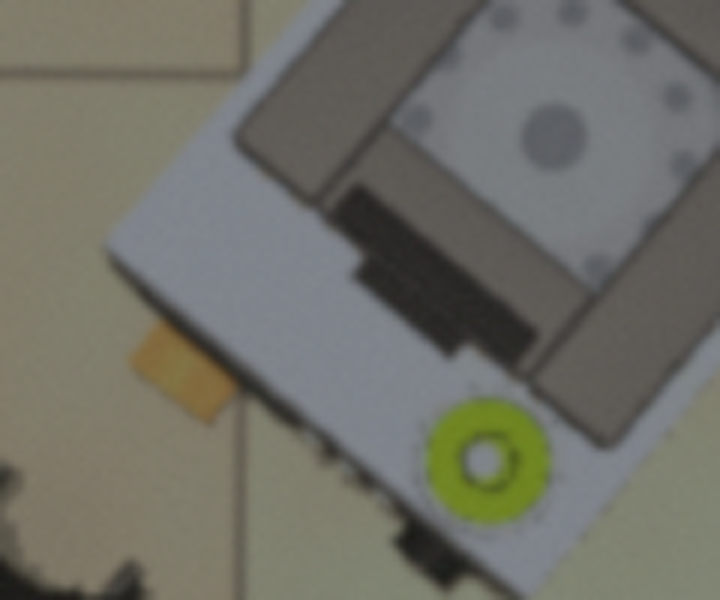

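```bash
python3 -m crank '[[0,0,0,0,-1.5,-0.5,0.4],[0,0,0,0,-2.5,-1,0.4],[0,0,0,0,-2.5,-1,0.4],[0,0,0,0,-2.5,-1,0.4],[0,0,0,-0.5,-2.5,-1,0.4],[0,0,0,-0.5,-2.5,-1,0.4],[0,0,0,-0.5,-2.5,-1,0.4],[0,0,0,0,-1,-0.5,0.4],[0,0,0,0,0,0,0.4],[0,0,0,0,0,0,0.4]]'
python3 - <<'E'
from st1 import *
from fit0 import mach,lidp
st=shot('wrist','wr18.png'); print(st['clock'],st['eef_pos'],st['contact_force'])
shot('side','s18.png',(250,170,430,300),4.4)
E
```

```text
clock: 18.8
eef_pos: [425.0, 103.4, 230.2]
tcp_rot: [-2.029, -0.023, 0.928]
contact_force: [-0.4, 1.0, -0.1]
opening: 0.7
18.8 [425.00948735 103.37430962 230.23149673] [-0.38173206  0.9691392  -0.14500339]
```

View pics/wr18.png

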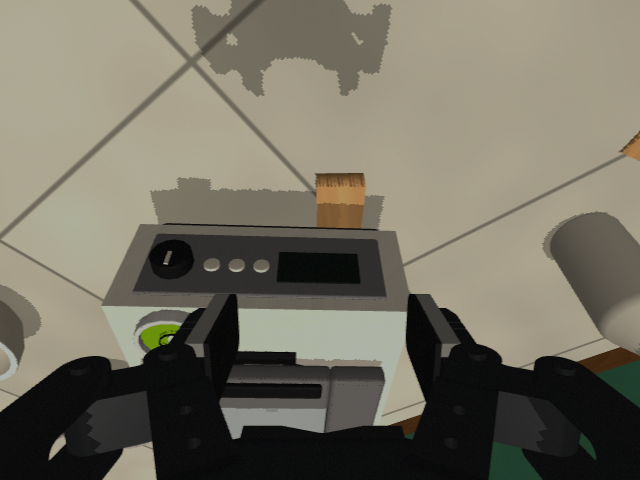

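View pics/s18.png

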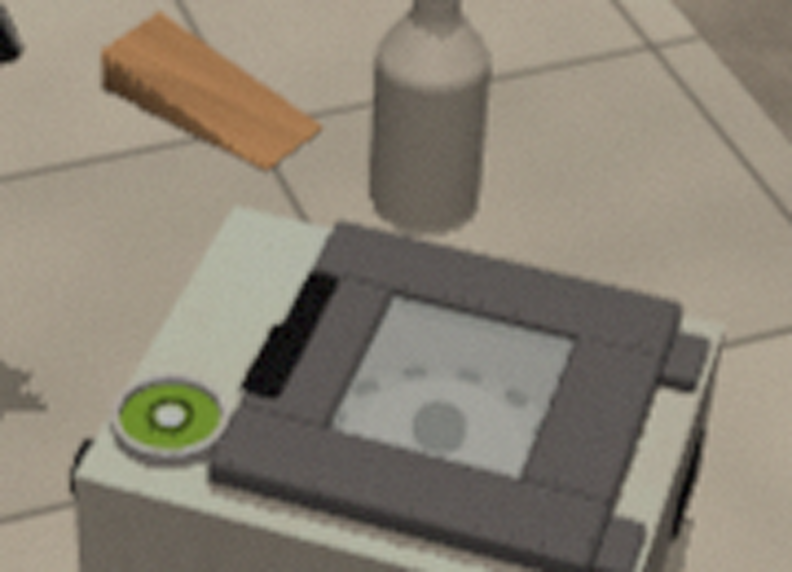

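Run:
```python
from st1 import *
from fit0 import mach,lidp
from scipy.optimize import least_squares
t=lambda u,v:(u/6+270,v/6+200); s=lambda u,v:(u/4.4+250,v/4.4+170)
O=[('top',t(107,247),(-130,105,135)),('top',t(527,598),(-130,-105,135)),('top',t(488,461),(-100,-60,145)),
('side',s(170,416),(-100,-60,145)),('side',s(238,208),(-130,105,135)),('side',s(80,480),(-130,-105,135)),('side',s(724,323),(130,105,135))]
f=lambda p:np.concatenate([proj(n,mach([*p,0.],P))[0]-px for n,px,P in O])
# p = x,y,yaw,(tilt 0)
q=least_squares(f,np.load('cent.npy')[:3]); print(q.x,np.load('cent.npy')[:3]);print(f(q.x).reshape(-1,2).round(1).tolist())
p=[*q.x,0.]
im=cv2.imread('pics/raw_s18.png'); S=4.4
a=cv2.resize(im[170:300,250:430],None,fx=S,fy=S,interpolation=cv2.INTER_CUBIC)
for th,c in ((0,(0,0,255)),(.03,(0,255,255)),(.08,(255,0,0))):
  for w in (0,16):
    pts=[(proj('side',mach(p,lidp(th,u,-93,w)))[0]-[250,170])*S for u in (0,172)]
    cv2.line(a,tuple(int(v) for v in pts[0]),tuple(int(v) for v in pts[1]),c,1)
cv2.imwrite('pics/lid18.png',a)
```

```text
[588.08425933 -77.14569558  -0.68516507] [584.56290128 -75.76160256  -0.66754322]
[[-0.4, -0.5], [1.0, -0.1], [0.7, -0.5], [0.4, -0.7], [-1.0, 0.0], [-1.1, -0.8], [0.3, 0.4]]
```

View pics/lid18.png

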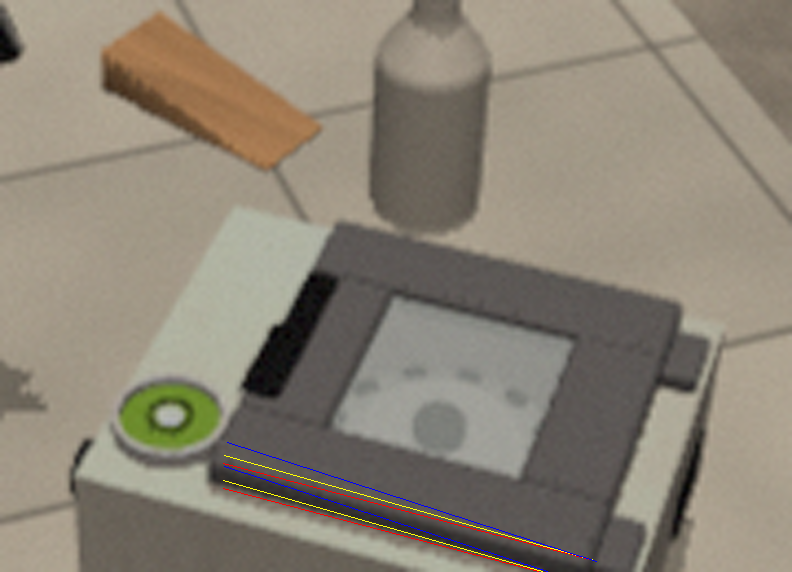

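Run:
```python
import cv2
a=cv2.imread('pics/raw_s18.png')[260:302,290:400]; b=cv2.resize(a,None,fx=7,fy=7,interpolation=cv2.INTER_CUBIC)
c=cv2.imread('pics/lid18.png')[396:572,176:660]; c=cv2.resize(c,(770,280),interpolation=cv2.INTER_CUBIC)
cv2.imwrite('pics/z18.png',cv2.vconcat([cv2.convertScaleAbs(b,alpha=1.6),cv2.convertScaleAbs(c,alpha=1.6)]))
```

```text
(no output)
```

View pics/z18.png

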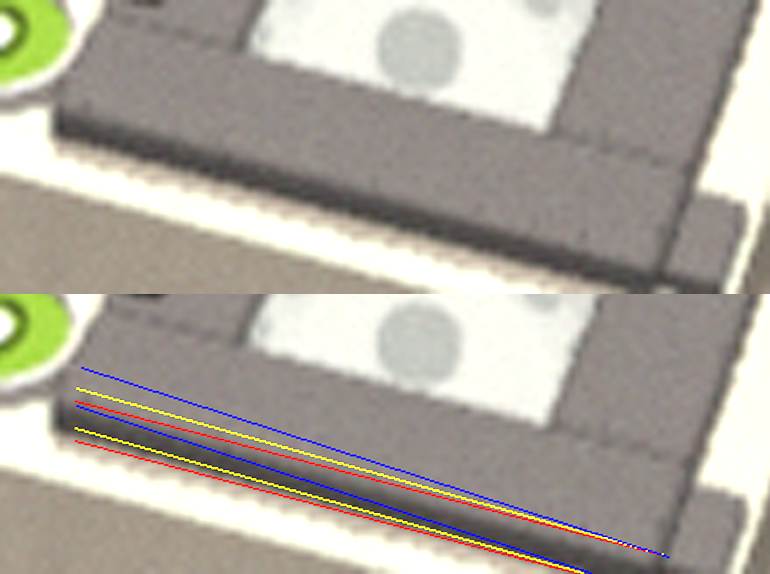

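Run:
```python
from h import *
st=shot('top','t19.png',(330,250,375,290),13);print(st['clock'],st['qvel'].round(4))
```

```text
18.9 [ 0.0056  0.0182  0.011   0.0042  0.0028 -0.004 ]
```

View pics/t19.png

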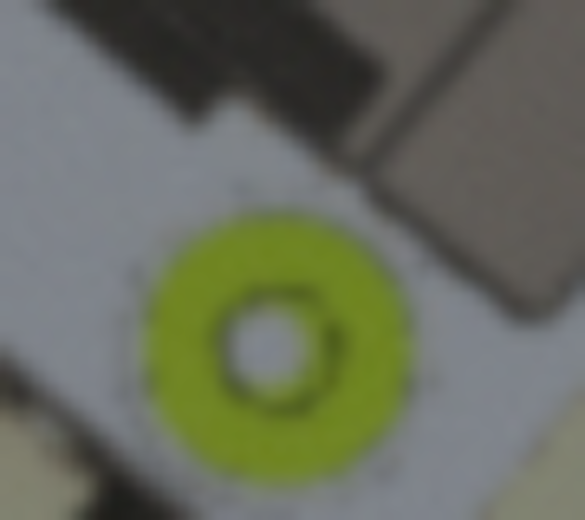

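Run:
```python
from pl import *
Rg,e=Rt(-.68,0.0); plan(np.array([462,42,300.]),Rg)
```

```text
at [424.3 103.2 228.7] turn deg [26.1  1.8  1.6] 26.2 shift after turn cm [-2.39 -7.13 -6.78]
```

```bash
python3 -m crank '[[6.5,0.45,0.4,0,-1.7,0,0.4],[6.5,0.45,0.4,0,-1.7,0,0.4],[6.5,0.45,0.4,0,-1.7,0,0.4],[6.5,0.45,0.4,0,-1.7,0,0.4],[0,0,0,-0.8,0,-2.2,0.4],[0,0,0,-0.8,0,-2.2,0.4],[0,0,0,-0.8,0,-2.2,0.4],[0,0,0,0,0,0,0.4],[0,0,0,0,0,0,0.4],[0,0,0,0,0,0,0.4]]'
python3 - <<'E'
from h import *
st=shot('wrist','wr19.png'); print(st['eef_pos'],st['tcp_rot'])
im=cv2.imread('pics/raw_wr19.png');
np.save('st19.npy',np.r_[st['eef_pos'],st['tcp_rot']])
E
```

```text
clock: 19.78
eef_pos: [443.5, 50.3, 280.4]
tcp_rot: [-1.548, 0.019, 0.891]
contact_force: [0.7, -0.1, -0.5]
opening: 0.7
[443.45633153  50.29655814 280.38846394] [-1.54823468  0.01875141  0.89099605]
```

View pics/wr19.png

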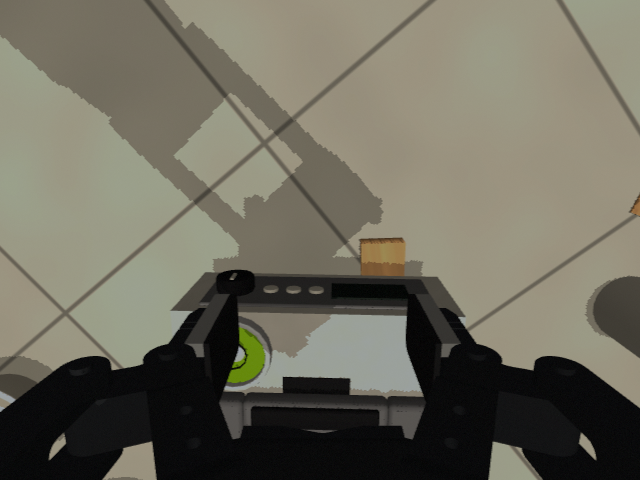

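```bash
python3 -m crank '[[-1,0,0,0,-1,-2,-1],[0,0,0,0,-1,-2,-1],[0,0,0,-0.5,-1,-2,-1],[0,0,0,-0.5,0,-1,-1],[0,0,0,0,0,0,-1],[0,0,0,0,0,0,-1],[0,0,0,0,0,0,-1],[0,0,0,0,0,0,-1],[0,0,0,0,0,0,-1],[0,0,0,0,0,0,-1]]'
python3 - <<'E'
from h import *
st=shot('wrist','wr20.png'); print(st['eef_pos'],st['tcp_rot'])
im=cv2.imread('pics/raw_wr20.png');
K,V,i=cam('wrist',st); print('cam pos',np.linalg.inv(V)[:3,3])
a=cv2.resize(im[230:345,150:300],None,fx=5,fy=5,interpolation=cv2.INTER_CUBIC);cv2.imwrite('pics/lev20.png',a)
E
```

```text
clock: 20.67
eef_pos: [486.2, 4.6, 304.5]
tcp_rot: [-1.556, 0.026, 0.899]
contact_force: [0.9, 0.3, 0.6]
opening: 0.002
[486.16274146   4.61902359 304.53883584] [-1.55601207  0.02586296  0.89919597]
cam pos [437.2652885   48.18404508 436.47547322]
```

View pics/lev20.png

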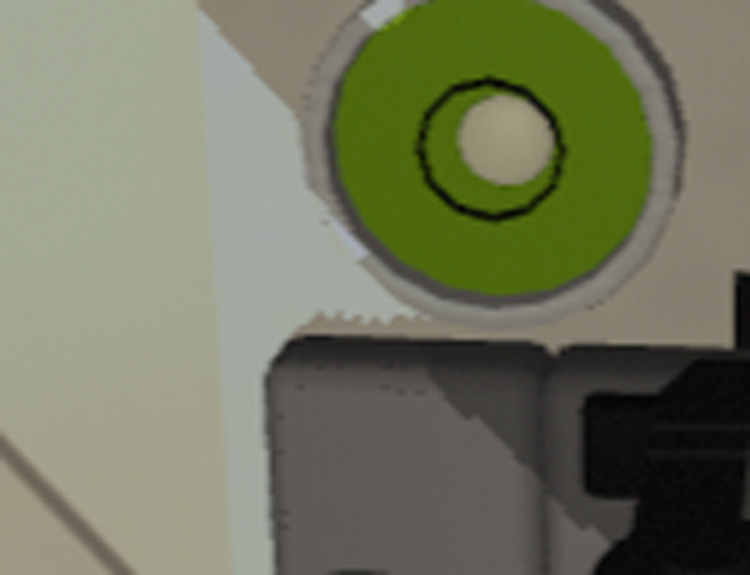

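Run:
```python
from pl import *
Rg=R.from_euler('xyz',[-2.031,-.022,.928]).as_matrix()
plan(np.array([425,103,230.]),Rg)
A=np.array([425,103,230.]);B=np.array([448.4,110.2,33.9]);C=np.array([516.2,60.8,16.6])
print('A->B',Rg.T@(B-A)/10,'B->C',Rg.T@(C-B)/10)
st=r.sense(); print(T(st)[:3,:3].T@(A-st['eef_pos'])/10)
```

```text
at [486.1   4.6 304.5] turn deg [-27.2  -1.   -3.1] 27.4 shift after turn cm [ 4.05  1.96 13.02]
A->B [ 1.54712053 18.24473687  7.43519299] B->C [ 0.07200469  5.27721192 -6.74616555]
[ 4.09305676  7.50716585 10.7987784 ]
```

```bash
python3 -m crank '[[0,0,0,1,0,2.7,0.4],[0,0,0,1,0,2.7,0.4],[0,0,0,1,0,2.7,0.4],[0,0,0,1,0,2.7,0.4],[-6.8,-0.25,-0.8,0,0.5,0,0.4],[-6.8,-0.25,-0.8,0,1,0,0.4],[-6.8,-0.25,-0.8,0,1,0,0.4],[-6.8,-0.25,-0.8,0,1,0,0.4],[0,0,0,0,2,0.8,0.4],[0,0,0,0,2,0.8,0.4]]' 50
python3 - <<'E'
from pl import *
Rg=R.from_euler('xyz',[-2.031,-.022,.928]).as_matrix()
plan(np.array([448.4,110.2,33.9]),Rg)
E
```

```text
clock: 21.55
eef_pos: [436.1, 106.1, 231.9]
tcp_rot: [-2.049, -0.045, 0.935]
contact_force: [0.3, 0.9, 0.2]
opening: 0.704
at [436.1 106.1 231.9] turn deg [ 1.  -0.3  1.4] 1.7 shift after turn cm [ 0.63 18.09  8.14]
```

```bash
python3 -m crank '[[0.5,0,0.7,0.1,2.6,1.2,0.4],[0.5,-0.3,0.7,0.1,2.6,1.2,0.4],[0,0,0,0.1,2.6,1.2,0.4],[0,0,0,0.1,2.6,1.2,0.4],[0,0,0,0.1,2.6,1.2,0.4],[0,0,0,0.1,2.4,1,0.4],[0,0,0,0,1.3,0.6,0.4],[0,0,0,0,0,0,0.4],[0,0,0,0,0,0,0.4],[0,0,0,0,0,0,0.4]]'
python3 - <<'E'
from pl import *
Rg=R.from_euler('xyz',[-2.031,-.022,.928]).as_matrix()
plan(np.array([448.4,110.2,33.9]),Rg)
plan(np.array([516.2,60.8,16.6]),Rg)
shot('wrist','wr22.png')
E
```

```text
clock: 22.38
eef_pos: [445.5, 115.6, 39.3]
tcp_rot: [-2.025, -0.024, 0.936]
contact_force: [-1.1, 0.4, -1.0]
opening: 0.698
at [445.5 115.6  39.3] turn deg [-0.4  0.4  0.3] 0.6 shift after turn cm [-0.27  0.72 -0.26]
at [445.5 115.6  39.3] turn deg [-0.4  0.4  0.3] 0.6 shift after turn cm [-0.2  6.  -7. ]
```

View pics/wr22.png

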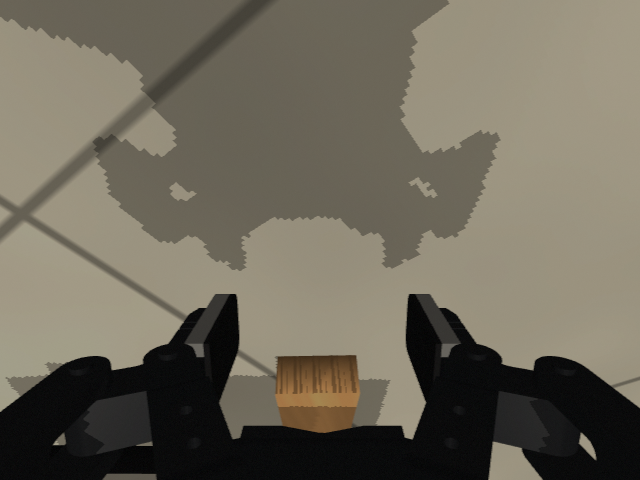

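```bash
python3 -m crank '[[-0.4,0.4,0.3,-0.05,0.85,-0.95,0.4],[0,0,0,-0.05,0.85,-0.95,0.4],[0,0,0,-0.05,0.85,-0.95,0.4],[0,0,0,-0.05,0.85,-0.95,0.4],[0,0,0,0,0.85,-0.95,0.4],[0,0,0,0,0.85,-0.95,0.4],[0,0,0,0,0.6,-0.7,0.4],[0,0,0,0,0,0,0.4],[0,0,0,0,0,0,0.4],[0,0,0,0,0,0,0.4]]'
python3 - <<'E'
from pl import *
Rg=R.from_euler('xyz',[-2.031,-.022,.928]).as_matrix()
plan(np.array([516.2,60.8,16.6]),Rg)
shot('wrist','wr23.png')
E
```

```text
clock: 23.27
eef_pos: [521.5, 66.0, 30.7]
tcp_rot: [-2.046, -0.043, 0.927]
contact_force: [0.4, 0.0, 0.5]
opening: 0.694
at [521.5  66.   30.7] turn deg [ 0.9 -0.6  1. ] 1.5 shift after turn cm [-0.76  1.2   0.72]
```

View pics/wr23.png

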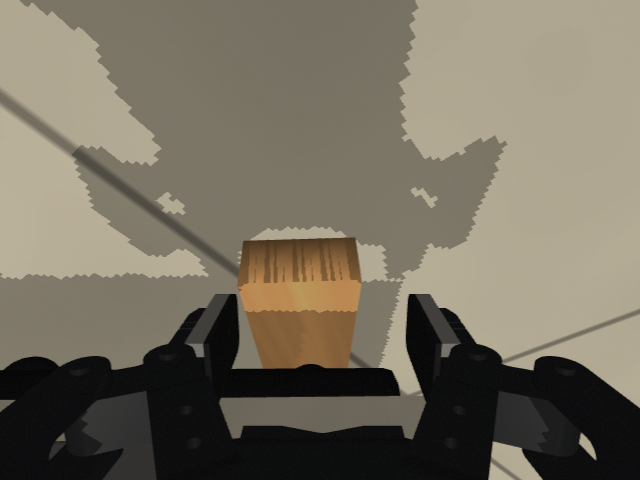

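```bash
python3 -m crank '[[0.3,-0.2,0.4,-0.3,0,0.5,0.4],[0.3,-0.2,0.4,-0.3,0.1,0.3,0.4],[0.3,-0.2,0.3,-0.16,0.3,0.1,0.4],[0,0,0,0,0.3,0,0.4],[0,0,0,0,0.3,0,0.4],[0,0,0,0,0.2,0,0.4],[0,0,0,0,0,0,0.4],[0,0,0,0,0,0,0.4],[0,0,0,0,0,0,0.4],[0,0,0,0,0,0,0.4]]'
python3 - <<'E'
from pl import *
Rg=R.from_euler('xyz',[-2.031,-.022,.928]).as_matrix()
plan(np.array([516.2,60.8,16.6]),Rg)
shot('wrist','wr24.png')
E
```

```text
clock: 24.15
eef_pos: [512.3, 62.8, 13.5]
tcp_rot: [-2.028, -0.017, 0.931]
contact_force: [0.5, -0.7, 0.2]
opening: 0.697
at [512.3  62.8  13.5] turn deg [-0.2  0.3 -0.2] 0.4 shift after turn cm [ 0.07 -0.08 -0.52]
```

View pics/wr24.png

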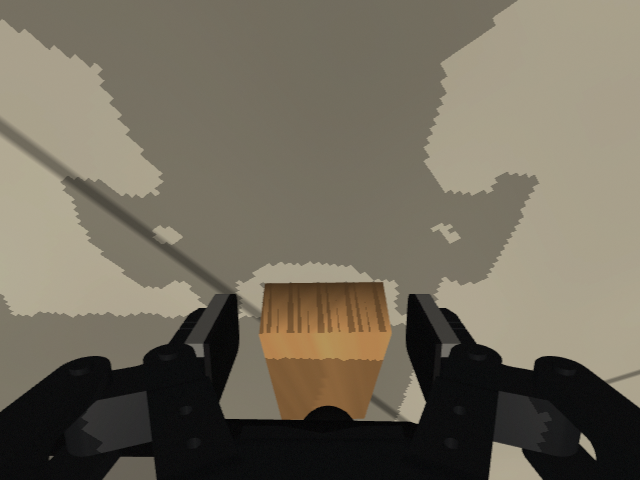

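```bash
python3 -m crank '[[0,0,0,0,-0.15,0,0.1],[0,0,0,0,-0.1,0,-0.2],[0,0,0,0,0,0,-0.6],[0,0,0,0,0,0,-1],[0,0,0,0,0,0,-1],[0,0,0,0,0,0,-1],[0,0,0,0,0,0,-1],[0,0,0,0,0,0,-1],[0,0,0,0,0,0,-1],[0,0,0,0,0,0,-1]]' 50
python3 -c "
from h import *
s=r.sense();print(s['eef_pos'],s['contact_force'],s['opening'])"
python3 -m crank '[[0,0,0,0,-0.1,0.18,-1],[0,0,0,0,-0.1,0.18,-1],[0,0,0,0,-0.1,0.18,-1],[0,0,0,0,-0.1,0.18,-1],[0,0,0,0,0,0,-1],[0,0,0,0,0,0,-1],[0,0,0,0,0,0,-1],[0,0,0,0,0,0,-1],[0,0,0,0,0,0,-1],[0,0,0,0,0,0,-1]]' 50
python3 - <<'E'
from pl import *
s=r.sense();print(s['eef_pos'],s['contact_force'],s['opening'])
shot('wrist','wr25.png');shot('top','t25.png',(330,250,375,290),13)
E
```

```text
clock: 25.03
eef_pos: [511.5, 63.6, 16.1]
tcp_rot: [-2.028, -0.018, 0.931]
contact_force: [1.0, -1.1, -2.8]
opening: 0.473
[511.46281718  63.58263591  16.13177028] [ 1.03346792 -1.09459648 -2.76095785] 0.4732818917468728
clock: 25.87
eef_pos: [504.8, 68.6, 16.8]
tcp_rot: [-2.029, -0.017, 0.93]
contact_force: [2.9, -1.7, -3.7]
opening: 0.474
[504.75503844  68.56926997  16.80873907] [ 2.8809207  -1.71160509 -3.72761687] 0.4741420104197634
```

View pics/wr25.png

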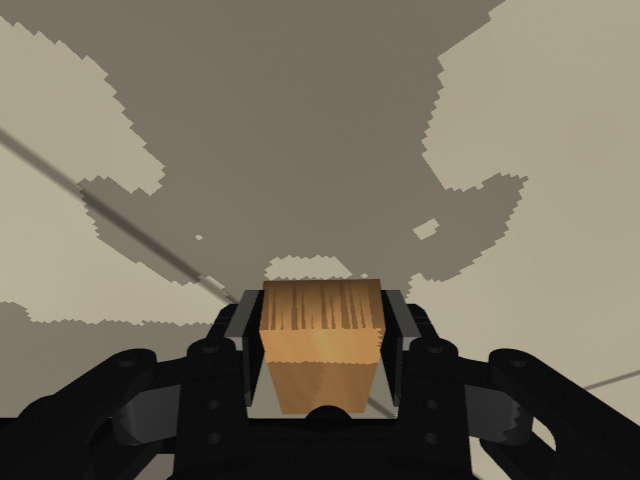

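View pics/t25.png

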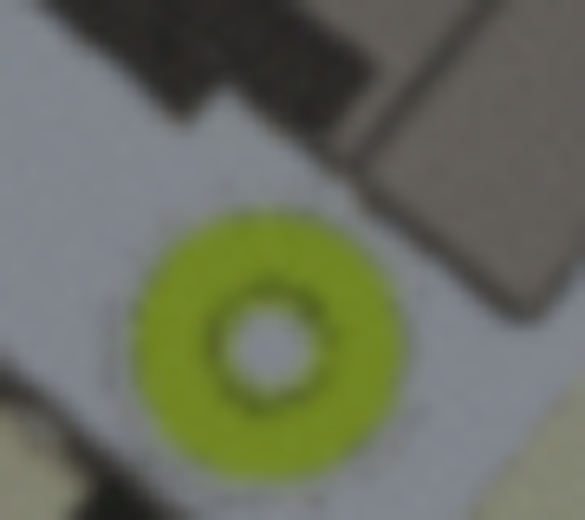

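```bash
python3 -m crank '[[0,0,0,0,0,0,0.0],[0,0,0,0,0,0,0.15],[0,0,0,0,0,0,0.3],[0,0,0,0,0,0,0.4],[0,0,0,0,0,0,0.4],[0,0,0,0,-0.3,0.3,0.4],[0,0,0,0,-0.5,0.8,0.4],[0,0,0,0,-1,1.5,0.4],[0,0,0,0,-1.5,2,0.4],[0,0,0,0,-2,2,0.4]]'
python3 -m crank '[[0,0,0,0,-1.5,-0.5,0.4],[0,0,0,0,-2.5,-1,0.4],[0,0,0,0,-2.5,-1,0.4],[0,0,0,0,-2.5,-1,0.4],[0,0,0,-0.5,-2.5,-1,0.4],[0,0,0,-0.5,-2.5,-1,0.4],[0,0,0,-0.5,-2.5,-1,0.4],[0,0,0,0,-1,-0.5,0.4],[0,0,0,0,0,0,0.4],[0,0,0,0,0,0,0.4]]'
python3 - <<'E'
from pl import *
shot('top','t26.png',(330,250,375,290),13)
shot('top','t26b.png',(150,130,520,360),2.1)
Rg,e=Rt(-.68,0.0); plan(np.array([486,4.6,304.]),Rg)
E
```

```text
clock: 26.8
eef_pos: [436.7, 118.2, 35.4]
tcp_rot: [-2.029, -0.018, 0.925]
contact_force: [-0.7, 0.2, 0.0]
opening: 0.699
clock: 27.63
eef_pos: [400.1, 118.0, 230.4]
tcp_rot: [-2.018, -0.017, 0.936]
contact_force: [-0.6, -0.2, -0.5]
opening: 0.698
at [399.9 117.7 229.4] turn deg [25.5  2.4  1.4] 25.7 shift after turn cm [ -3.38  -7.46 -13.8 ]
```

View pics/t26.png

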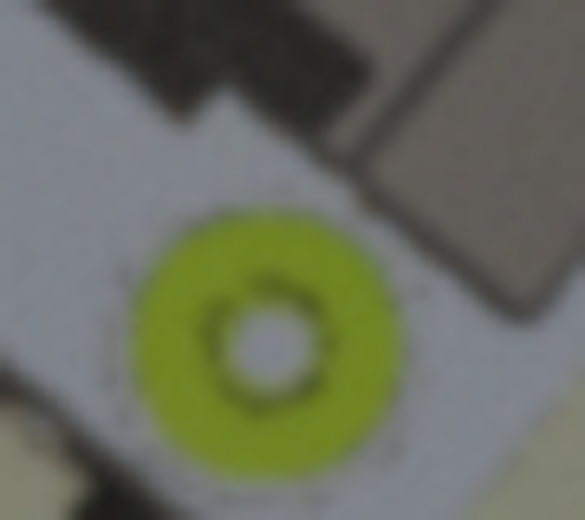

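View pics/t26b.png

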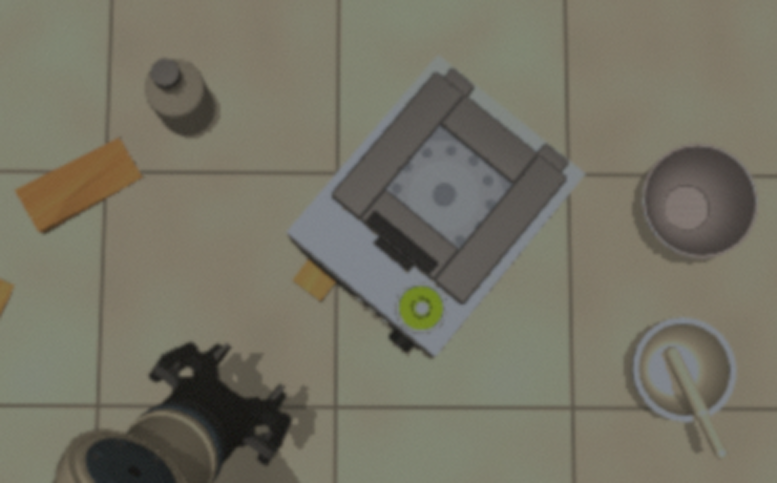

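```bash
python3 -c "
from rig import r,order
s=r.sense();print(s['clock'],s['contact_force'],abs(s['qvel']).max());print(order.sign_off())"
```

```text
27.7333 [-0.0411002  -0.352107   -0.14217391] 0.02265219020230842
the job is handed in; nothing more can be done
None
```

I pressed the lid shut and slid the middle wedge in under the worn foot. After release, the top view shows the bubble within about 0.5 mm of the ring's centre. I handed the job in at 27.7 s, with the arm clear of everything and no verdict reported.

- **Lid:** I pushed the lip down along its arc and pressed until it stopped at about 66 N. Afterwards its lower edge runs parallel to the deck in the side view, which is an angle close to 0. I judged the catch as snapped from that and from the stop; I could not see the catch itself.
- **Wedge:** My first push went too far. The bubble sat about 2.5 mm off the ring's centre, close to the 3 mm limit. I gripped the wedge again and drew it out about 8 mm. I did not repeat the close wrist-camera check afterwards; the final bubble reading is from the top view only.
- **Wedge load:** I did not measure the wedge's load on the foot directly. I take it as bearing the foot because the lean followed the wedge in both directions and stayed level after release.
- **Centrifuge and lab ware:** A fit after the first push put the centrifuge about 4 mm from its start, and it shifted about 2 mm more when I drew the wedge back. Both are well under the 30 mm limit. The mortar, bowl and bottle show no visible movement.

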